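# Strip the dies from the working model into a die carrier

## Robot

A 6-joint arm with a two-finger parallel gripper is mounted at the origin on the work surface. World frame = base frame: x ahead of the robot, y to its left, z up, the work surface at z = 0. Lengths are in m, angles in degrees, forces in N, time in s.
With the tool pointing down it reaches from about 0.375 to 0.9 m from the base axis. Payload 3.1 kg.
Tool frame: the origin (TCP) lies between the finger pads; the fingertips stand 11 mm ahead of it and the grasp point (between the pads) lies 8 mm behind it; z points along the fingers, y is the line along which they close (so a half turn about z gives the same grasp; the last joint's range is limited). The gripper opens to 87 mm and grips with 3 to 60 N. Pads are 19 mm wide; open, the fingers measure 117 mm over their backs; the gripper's body (75 mm by 190 mm) begins 51 mm behind the grasp point.
Start: joints at [-79.154, 30.224, 82.088, -0, 67.689, -10.227], TCP at [0.225, -0.583, 0.234] pointing down, gripper open.
Joint ranges: [-176.69, 176.69], [-43.24, 126.21], [12.49, 139.97], [-82, 262], [0, 151.66], [-163.58, 163.58]. Speed limits (degrees/s): [159.86, 159.86, 180, 180, 180, 180].

## Interface

Orientations are given as a 3x3 rotation matrix whose columns are the frame's x, y, z axes.
In Python, from rig import bot gives the robot as it stands.
- The arm moves only by the tool apply_moves, never from a script. Its argument "steps" is a list that holds one entry, the list of rows, each a list of 7 numbers: the shift along the tool's x, y, z in cm, then the turn, a rotation vector about the tool's x, y, z in degrees, then the gripper command: -1 is shut, 1 is fully open, values between are in proportion. In form: [[[dx, dy, dz, rx, ry, rz, jaw], ...]]. A call has 1 to 20 rows; each row is the pose to reach, as a shift and turn from the pose commanded when the call began, along the tool's axes at that moment; what a row does not reach only later rows make up. A row lasts 1/8 s, in which the tool goes at most 62.5 mm and 10.7 degrees, less where a joint would pass 70% of its speed; a pose out of reach is approached as far as the arm can. A call with a gripper value outside its range is refused whole. The fingers move at their own pace and stop on an object; the grip force is fixed at half the most. Time passes only in rows, so rows that repeat a pose let the fingers close. It gives the time, the measured TCP pose, the force, the opening and the grip force at its end, in the units of the state.
- bot.read_state(): the state, without advancing time (a new reading comes with each control period).
- bot.capture(name): name is "side" or "top"; returns the picture (420x560x3 uint8, blue, green, red); there is no depth.
- bot.camera_model(name): a dict with "intrinsics" (3x3 intrinsics, pixels), "R" (3x3) and "t" (3): a world point X has camera coordinates R X + t. Camera axes: x right, y down, z forward; pixel columns grow to the right and rows downward; lengths in m; the calibration is good to about 2 mm. A picture is of the moment at which its call begins. camera_model takes no time and is no camera call.
- bot.hand_in(): hands the job in; it is judged then, once.
The state is a dict: "time_s": time; "joint_positions": joint angles; "qvel": joint speeds; "tau": joint torques, N m; "position": TCP position; "tcp_rot": TCP orientation; "force": force on the tool from outside, world axes, zero at the start; "moment": the same for the moment, N m; "opening": opening from 0.0 (shut) to 1.0 (fully open); "grasp_force": force on a finger pad.
Only numpy, scipy, OpenCV 4.12 (cv2) and the standard library are available. Lean on these libraries where they do the work, as an engineer would, in place of code of your own. Each camera call takes 0.05 s, during which the arm holds its last target. There are 200 camera calls.

## Task

Tilt the blue bin forward, lift out the die carrier and stand it in the yellow case tray; then take every removable die that is still in the model, working each one loose by rocking it from side to side across the ridge rather than wrenching it straight out, and lay them all in the carrier's troughs. Leave the bin pushed shut, the carrier standing flat in the tray, and the other things on the bench undisturbed.

Things in the scene. Friction and masses are not known exactly. Their poses are not given: they have to be found in the camera images.
- stand: Working model on a black model stand, bolted down: 150 mm round foot, short post, stone dental cast 86 x 78 mm, an arch with its six fixed front teeth towards +x. Origin: centre of the foot, on the bench. Ridge tops level, 94 mm up; each side ridge 22 mm wide with two pin sockets 30 mm apart; ridge centre lines about 50 mm apart. Front teeth 11 mm high, 25 mm beyond the front sockets.
- ridge (a point): Middle of the arch at ridge height, stand axes. Each pin's foot is gripped by a two-part sleeve in its socket: pulled straight, a die rises 3 mm and jams. Leaning it across the ridge (about its x axis and origin) at least 14 degrees one way, then the other (16 to 20 is good, some 8 N at the crown) presses both halves back for good; it then lifts out freely, 22 mm.
- die_a: Removable tooth die of the left rear (molar) socket (+x front, +y left), or absent. Stone block 13 (x, along the ridge) x 14 (y, across) x 20 mm high, underside rounded (r 7), 12 mm crown, 4 cusps, to 29 mm; below, a brass pin 8 x 9 mm, 22 long, waisted to 5 in y above the foot. Origin: underside centre, on the ridge; z up. 25 g. Grip the y faces, tips 8 mm above the ridge for room to lean.
- die_b: Removable tooth die of the left front (premolar) socket (+x front, +y left), or absent. Stone block 13 (x, along the ridge) x 14 (y, across) x 20 mm high, underside rounded (r 7), 12 mm crown, 2 cusps, to 29 mm; below, a brass pin 8 x 9 mm, 22 long, waisted to 5 in y above the foot. Origin: underside centre, on the ridge; z up. 25 g. Grip the y faces, tips 8 mm above the ridge for room to lean.
- die_c: Removable tooth die of the right front (premolar) socket (+x front, +y left), or absent. Stone block 13 (x, along the ridge) x 14 (y, across) x 20 mm high, underside rounded (r 7), 12 mm crown, 2 cusps, to 29 mm; below, a brass pin 8 x 9 mm, 22 long, waisted to 5 in y above the foot. Origin: underside centre, on the ridge; z up. 25 g. Grip the y faces, tips 8 mm above the ridge for room to lean.
- die_d: Removable tooth die of the right rear (molar) socket (+x front, +y left), or absent. Stone block 13 (x, along the ridge) x 14 (y, across) x 20 mm high, underside rounded (r 7), 12 mm crown, 4 cusps, to 29 mm; below, a brass pin 8 x 9 mm, 22 long, waisted to 5 in y above the foot. Origin: underside centre, on the ridge; z up. 25 g. Grip the y faces, tips 8 mm above the ridge for room to lean.
- housing: Housing of the tilt-out bin, bolted down: grey box 130 deep (x) x 210 wide (y) x 132 mm high, open at the front, which faces -x of this frame. Origin: centre of its underside.
- bin (a joint): Tilt of the blue bin about its bottom front pivot, rad: 0 = shut, grows as its top comes forward (towards -x of the housing), end stop at 0.80. Stiff pivot (0.5 N m): it stays where it is left. Bin inside 103 deep x 186 wide; front panel 116 mm high, sides 45 mm at the back.
- bin_handle (a point): Middle of the bin's handle: a horizontal steel bar 100 mm long along y, 11 mm thick, 35 mm in front of the front panel, 110 mm above the pivot; this frame turns with the bin (z along the panel, up).
- bin_pivot (a point): Middle of the bin's pivot line, 8 mm above the bench at the inner face of the front panel; the frame turns with the bin: x into the bin, y along the pivot, z up the front panel. Bin floor at z = 5 mm.
- carrier: Die carrier: aluminium caddy 80 (x) x 130 (y) x 22 mm, walls and floor 4 mm; upright grey grip plate in the middle 10 mm thick (y), 44 long (x), its top 75 mm above the underside, between two troughs 56 (y) x 72 mm (x). Origin: centre of its underside. 0.22 kg. Starts standing on the bin's floor; slides against the front panel as the bin tilts.
- tray: Yellow open case tray, 165 (x) x 215 (y) x 40 mm, walls and floor 4 mm, fixed on the bench. Origin: centre of its underside.
- bottle: Small brown bottle, 44 mm across, 100 mm high; a bystander. Origin: centre of its underside.
- mount_plate: Black round mounting plate, 60 mm across, 12 mm thick; a bystander. Origin: centre of its underside.
- stiff_brush: Brush, 170 mm long, lying along its x; a bystander.

How it is judged (in metres and radians):
On the way, in this order (a step that is already met when the one before it is completed fails the run):
1. the bin is tilted well forward (over 0.5 rad) (value of joint bin above 0.5 rad), for 0.2 s.
2. the carrier stands flat on the floor of the case tray (x of carrier in the frame of tray between -0.05 and 0.05 m and y of carrier in the frame of tray between -0.07 and 0.07 m and z of carrier in the frame of tray below 0.012 m and angle between carrier's own z axis and vertical below 0.1 rad), for 0.2 s.
At the end, for the whole second after the job is handed in: the carrier stands flat (within 0.1 rad) on the floor of the tray, every die that was in the model rests inside the carrier's walls, and the bin is shut to within 0.08 rad; all at rest (all of step 2 and value of joint bin below 0.08 rad and linear speed of each of carrier, die_a, die_b, die_c, die_d below 0.02 m/s and x of die_a in the frame of carrier between -0.038 and 0.038 m and y of die_a in the frame of carrier between -0.063 and 0.063 m and z of each of die_a, die_b, die_c, die_d in the frame of carrier below 0.04 m and x of die_b in the frame of carrier between -0.038 and 0.038 m and y of die_b in the frame of carrier between -0.063 and 0.063 m and x of die_c in the frame of carrier between -0.038 and 0.038 m and y of die_c in the frame of carrier between -0.063 and 0.063 m and x of die_d in the frame of carrier between -0.038 and 0.038 m and y of die_d in the frame of carrier between -0.063 and 0.063 m); the robot touches nothing.
It fails at once if a die is wrenched: over 90 N between a die and the model (contact force between any of die_a, die_b, die_c, die_d and stand above 90 N).
It fails at once if a bystander (bottle, mounting plate, brush) is moved more than 30 mm (distance of any of bottle, mount_plate, stiff_brush from where it was at the start of the episode above 0.03 m).
Of die_a, die_b, die_c, die_d only 3 to 4 are there at a start; the rules pass over those that are not, and their reading is None.
At some moment in a run one of carrier may be knocked a few centimetres aside while the robot is not near it.
It also fails if it takes over 210 s, if anything falls off the work surface, if the arm or the gripper's body presses on something with over 40 N, if the wrist force passes 120 N, or if a joint passes its speed limit or range.

## Working session

There is one attempt and no reset: what is moved stays moved. The work goes in short steps, Python scripts to look and compute and a tool call to move; the robot and the scene stay as the last step left them, time stands still between calls to the robot, and variables do not carry over. Pictures are saved under pics/ and viewed, at most 14 in all, crops included, and the job is handed in when it is done.

Besides the shell and the picture viewer there is one more tool, called after "Emit:" as name(argument=value, ...) on one line, values as JSON. apply_moves: Moves the arm, as the interface text tells. Its arguments: {"type":"object","properties":{"steps":{"type":"array","items":{"type":"array","items":{"type":"array","items":{"type":"number"}}}}},"required":["steps"]}

```bash
mkdir -p pics; ls; python3 - <<'E'
from rig import bot
import cv2,numpy as np
np.set_printoptions(precision=4,suppress=True)
for n in("side","top"):
    cv2.imwrite(f"pics/{n}0.png",bot.capture(n)); m=bot.camera_model(n)
    R,t=np.array(m["R"]),np.array(m["t"]); print(n,np.array(m["intrinsics"]).tolist(),R.tolist(),(-R.T@t))
s=bot.read_state(); print(s["position"],s["tcp_rot"],s["time_s"],s["opening"])
E
```

```text
pics
side [[411.65633382705664, 0.0, 283.8331086945637], [0.0, 411.65633382705664, 211.550576836694], [0.0, 0.0, 1.0]] [[-0.8067294272900937, -0.590585380705946, -0.019913293062921254], [-0.4258797760229267, 0.604445159185938, -0.673255126910555], [0.4096511290340338, -0.5346540541631559, -0.7391420667558044]] [0.2458 0.4283 0.7362]
top [[523.4614422932758, 0.0, 283.33043057537793], [0.0, 523.4614422932758, 217.1126939617951], [0.0, 0.0, 1.0]] [[-0.011900861379665565, -0.9996670188464972, -0.022895871439603283], [-0.997885550561471, 0.013336604374858882, -0.06361260067296465], [0.06389677205502285, 0.022090414534484223, -0.997711990559722]] [ 0.519  -0.0448  1.4654]
[ 0.2246 -0.5825  0.2327] [[ 0.9331  0.3595 -0.0004]
 [ 0.3595 -0.9331  0.002 ]
 [ 0.0004 -0.002  -1.    ]] 0.1 0.998616877074726
```

View pics/top0.png

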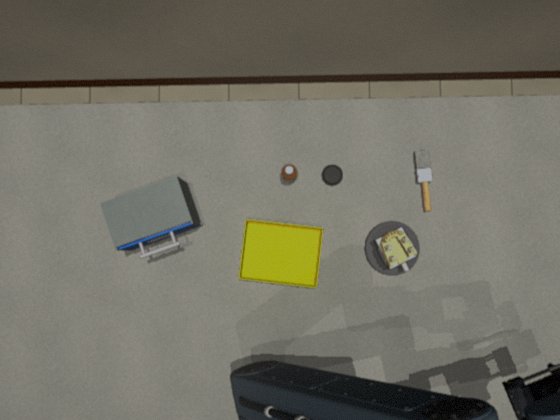

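View pics/side0.png

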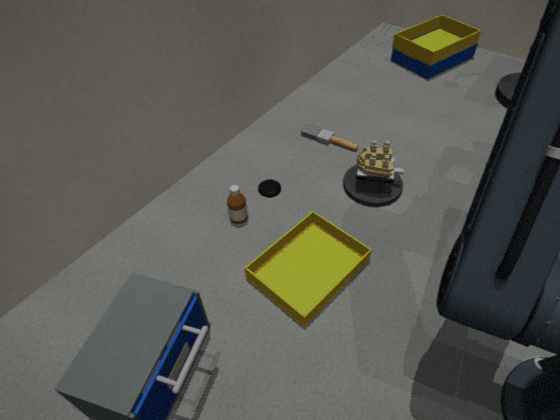

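The top view shows the housing at about (155,213) with its handle at (163,245), the tray at (281,253), the stand at (392,248), the bottle at (289,173), the plate at (332,175) and the brush at (424,180). In the side view the cast is at (377,165) and the handle bar at about (185,358). Next I zoom in and measure.

```bash
cat > h.py <<'E'
from rig import bot
import cv2,numpy as np
np.set_printoptions(precision=4,suppress=True)
M={n:{k:np.array(v) for k,v in bot.camera_model(n).items() if k in("intrinsics","R","t")} for n in("side","top")}
def ray(n,p):
    m=M[n]; d=m["R"].T@np.linalg.solve(m["intrinsics"],[p[0],p[1],1.]); return -m["R"].T@m["t"],d
def onz(n,p,z):
    c,d=ray(n,p); return c+d*(z-c[2])/d[2]
def tri(ps,pt):
    (c1,d1),(c2,d2)=ray("side",ps),ray("top",pt)
    s=np.linalg.lstsq(np.c_[d1,-d2],c2-c1,rcond=None)[0]; a,b=c1+d1*s[0],c2+d2*s[1]
    return (a+b)/2,np.linalg.norm(a-b)
def proj(n,X):
    m=M[n]; q=m["intrinsics"]@(m["R"]@np.array(X,float)+m["t"]); return q[:2]/q[2]
E
python3 - <<'E'
from h import *
t=cv2.imread("pics/top0.png");s=cv2.imread("pics/side0.png")
z=lambda i,x,y,w,h,W,H:cv2.resize(i[y:y+h,x:x+w],(W,H),interpolation=cv2.INTER_CUBIC)
a=np.hstack([z(t,352,213,80,60,400,300),z(s,337,130,80,60,400,300)])
b=np.hstack([z(t,90,165,120,90,400,300),z(s,60,260,160,120,400,300)])
cv2.imwrite("pics/z0.png",np.vstack([a,b]))
hv=cv2.cvtColor(t,cv2.COLOR_BGR2HSV)
m=cv2.inRange(hv,(25,150,120),(35,255,255)); 
c=max(cv2.findContours(m,0,2)[0],key=cv2.contourArea); r=cv2.minAreaRect(c); B=cv2.boxPoints(r)
print("tray",r,B.tolist()); P=np.array([onz("top",p,.04) for p in B]); print(P,P.mean(0))
E
```

```text
tray ((280.5443420410156, 253.12286376953125), (78.57573699951172, 60.40692138671875), 6.709837436676025) [[237.99655151367188, 278.52899169921875], [245.05459594726562, 218.5358428955078], [323.0921325683594, 227.71673583984375], [316.0340881347656, 287.70989990234375]]
[[ 0.4449  0.1119  0.04  ]
 [ 0.6078  0.0915  0.04  ]
 [ 0.5799 -0.1211  0.04  ]
 [ 0.418  -0.0993  0.04  ]] [ 0.5126 -0.0043  0.04  ]
```

View pics/z0.png

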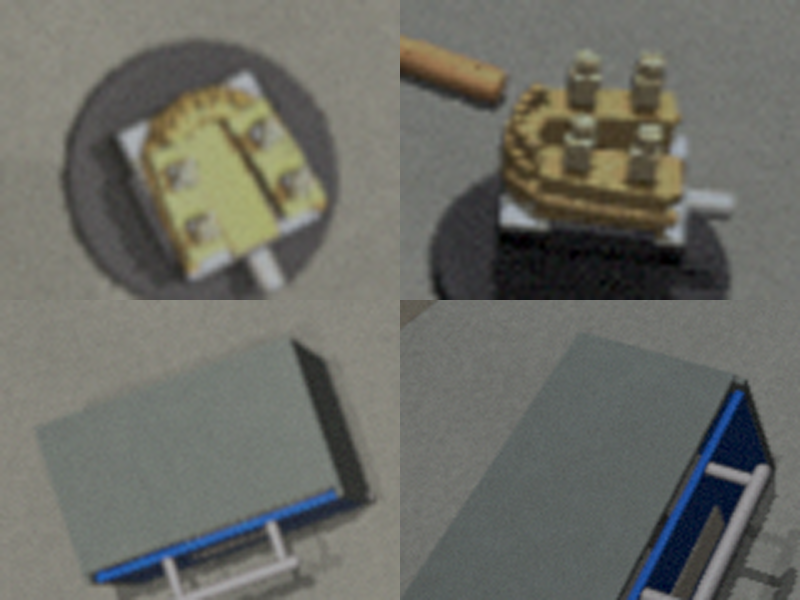

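All four dies are there. The model's front faces up-left in the top view, and the handle bar runs from about (143,254) to (179,244) in the top view. I compute positions from these.

```bash
python3 - <<'E'
from h import *
t=[(388,247.4),(392,258.6),(404.6,239),(411.4,249.2)]
s=[(373,156),(387,157),(373.4,142.4),(387,143)]
P=[]
for a in t:
    for b in s:
        p,e=tri(b,a)
        if e<.012: print(a,b,p,e)
    P.append(onz("top",a,.121)); print("onz",P[-1])
P=np.array(P); print("mean",P.mean(0)); 
print("foot",onz("top",(392,248),.01))
print("teeth pitch",np.linalg.norm(P[0]-P[1]),np.linalg.norm(P[2]-P[3]),np.linalg.norm(P[0]-P[2]))
for p in[(101.1,204),(177.9,176.4),(193.5,222),(117.6,246.9)]: print("hous",onz("top",p,.132))
for p in[(143.4,254.1),(179.1,243.6)]: print("bar",onz("top",p,.118))
E
```

```text
(388, 247.4) (373, 156) [ 0.5245 -0.2825  0.113 ] 0.0009920543480646383
(388, 247.4) (373.4, 142.4) [ 0.5252 -0.2743  0.1575] 0.0027415030646220327
onz [ 0.5241 -0.2814  0.121 ]
(392, 258.6) (387, 157) [ 0.4951 -0.2915  0.1181] 0.0005912251895150186
(392, 258.6) (387, 143) [ 0.4972 -0.2826  0.163 ] 0.0023005198014524886
onz [ 0.4954 -0.2908  0.121 ]
(404.6, 239) (373, 156) [ 0.5459 -0.3355  0.0663] 0.00015374307069741382
(404.6, 239) (373.4, 142.4) [ 0.5459 -0.3248  0.1157] 0.001762490335055292
onz [ 0.545  -0.3241  0.121 ]
(411.4, 249.2) (387, 157) [ 0.5176 -0.3536  0.0643] 0.0024737243790899674
(411.4, 249.2) (387, 143) [ 0.5191 -0.3418  0.115 ] 0.0007284603091463509
onz [ 0.5188 -0.3406  0.121 ]
mean [ 0.5208 -0.3092  0.121 ]
foot [ 0.5227 -0.3119  0.01  ]
teeth pitch 0.030140096498914873 0.03099541881823689 0.047573650515691665
hous [0.6445 0.4542 0.132 ]
hous [0.7132 0.2553 0.132 ]
hous [0.5949 0.2151 0.132 ]
hous [0.5336 0.4104 0.132 ]
bar [0.5144 0.3479 0.118 ]
bar [0.5403 0.2552 0.118 ]
```

```bash
cat >> h.py <<'E'
from scipy.spatial.transform import Rotation as Ro
def Rt(yaw,pitch=0,roll=0):
    """tool x yaw (deg), z down; pitch about tool y, roll about tool x, applied after in tool axes"""
    y=np.radians(yaw); x=np.array([np.cos(y),np.sin(y),0]); z=np.array([0,0,-1.])
    return np.c_[x,np.cross(z,x),z]@Ro.from_euler("y",pitch,degrees=True).as_matrix()@Ro.from_euler("x",roll,degrees=True).as_matrix()
def row(p,R,ref=None):
    s=bot.read_state() if ref is None else None
    p0,R0=(np.array(s["position"]),np.array(s["tcp_rot"])) if s else ref
    d=R0.T@(np.array(p)-p0)*100; r=Ro.from_matrix(R0.T@R).as_rotvec(degrees=True)
    print("row",np.round(d,2).tolist(),np.round(r,1).tolist())
E
python3 - <<'E'
from h import *
row([.43,-.25,.30],Rt(60)); row([.527,.302,.25],Rt(107.8)); row([.527,.302,.118],Rt(107.8))
E
```

```text
row [31.12, -23.66, -6.68] [-0.1, -0.1, -38.9]
row [60.02, -71.67, -1.57] [-0.1, -0.1, -86.7]
row [60.01, -71.64, 11.63] [-0.1, -0.1, -86.7]
```

Emit:
apply_moves(steps=[[[31,-23.7,-6.7,0,0,-39,-0.4],[31,-23.7,-6.7,0,0,-39,-0.4],[31,-23.7,-6.7,0,0,-39,-0.4],[31,-23.7,-6.7,0,0,-39,-0.4],[31,-23.7,-6.7,0,0,-39,-0.4],[31,-23.7,-6.7,0,0,-39,-0.4],[60,-71.7,-1.6,0,0,-86.7,-0.4],[60,-71.7,-1.6,0,0,-86.7,-0.4],[60,-71.7,-1.6,0,0,-86.7,-0.4],[60,-71.7,-1.6,0,0,-86.7,-0.4],[60,-71.7,-1.6,0,0,-86.7,-0.4],[60,-71.7,-1.6,0,0,-86.7,-0.4],[60,-71.7,-1.6,0,0,-86.7,-0.4],[60,-71.7,-1.6,0,0,-86.7,-0.4],[60,-71.7,-1.6,0,0,-86.7,-0.4],[60,-71.7,-1.6,0,0,-86.7,-0.4],[60,-71.7,-1.6,0,0,-86.7,-0.4]]])

```text
time_s: 2.22
position: [0.5263, 0.3022, 0.2487]
tcp_rot: [[-0.307, 0.952, -0.001], [0.952, 0.307, -0.001], [-0.001, -0.002, -1.0]]
force: [0.0, -0.1, -0.1]
opening: 0.301
grasp_force: 0.0
```

```bash
python3 - <<'E'
from h import *
t=bot.capture("top");s=bot.capture("side"); cv2.imwrite("pics/t1.png",t); cv2.imwrite("pics/s1.png",s)
for n,im in(("top",t),("side",s)):
    for X in([.527,.302,.118],[.5117,.3496,.118],[.5423,.2544,.118]):
        cv2.circle(im,tuple(int(v) for v in proj(n,X)),1,(0,0,255),-1)
z=lambda i,x,y,w,h:cv2.resize(i[y:y+h,x:x+w],(400,300),interpolation=cv2.INTER_CUBIC)
b=np.hstack([z(t,90,190,120,90),z(s,80,270,160,120)])
a=np.hstack([z(t,352,213,80,60),z(s,337,130,80,60)])
cv2.imwrite("pics/z1.png",np.vstack([a,b]))
E
```

```text
(no output)
```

View pics/z1.png

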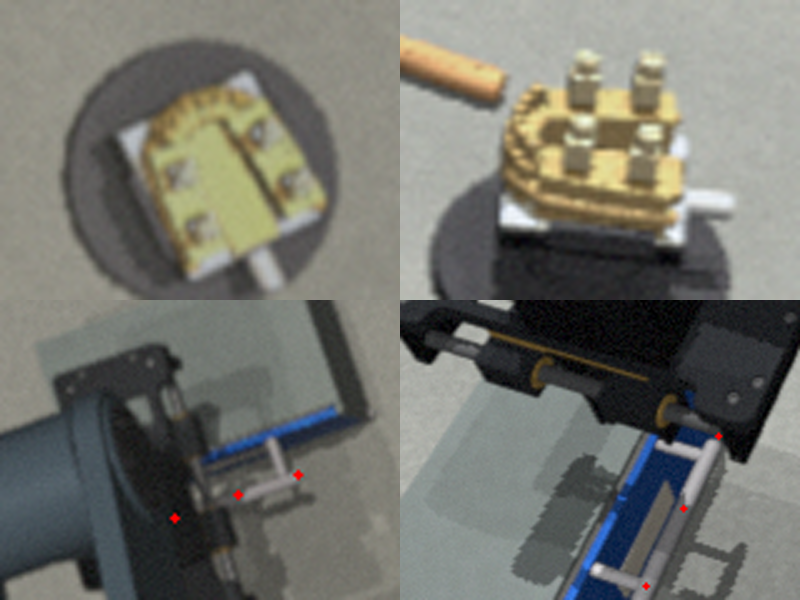

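The bar lies under the marked points in both views, perhaps 2 mm nearer the panel. The four dies are clear in the upper crops. I descend over the bar.

Emit:
apply_moves(steps=[[[0,0.2,5,0,0,0,-0.4],[0,0.2,9,0,0,0,-0.4],[0,0.2,11,0,0,0,-0.4],[0,0.2,12,0,0,0,-0.4],[0,0.2,13,0,0,0,-0.4],[0,0.2,13.9,0,0,0,-0.4],[0,0.2,13.9,0,0,0,-0.4],[0,0.2,13.9,0,0,0,-1],[0,0.2,13.9,0,0,0,-1],[0,0.2,13.9,0,0,0,-1],[0,0.2,13.9,0,0,0,-1]]])

```text
time_s: 3.7
position: [0.5277, 0.3021, 0.1109]
tcp_rot: [[-0.306, 0.952, -0.002], [0.952, 0.306, -0.001], [-0.0, -0.002, -1.0]]
force: [-3.1, -1.2, 5.0]
opening: 0.114
grasp_force: 30.0
```

Emit:
apply_moves(steps=[[[0,-0.87,0.38,-5,0,0,-1],[0,-1.73,0.84,-10,0,0,-1],[0,-2.55,1.35,-15,0,0,-1],[0,-3.29,1.95,-20,0,0,-1],[0,-3.99,2.62,-25,0,0,-1],[0,-4.63,3.33,-30,0,0,-1],[0,-4.63,3.33,-30,0,0,-1]]])

```text
time_s: 4.58
position: [0.4989, 0.2927, 0.093]
tcp_rot: [[-0.312, 0.839, 0.447], [0.95, 0.27, 0.157], [0.011, 0.473, -0.881]]
force: [12.7, 13.6, -25.5]
opening: 0.113
grasp_force: 29.9
```

Emit:
apply_moves(steps=[[[0,0,0,0,0,0,-1],[0,0,0,0,0,0,-1],[0,0,0,0,0,0,-1]]])

```text
time_s: 4.95
position: [0.4989, 0.2928, 0.093]
tcp_rot: [[-0.312, 0.839, 0.447], [0.95, 0.27, 0.157], [0.011, 0.473, -0.881]]
force: [8.7, 8.0, -16.8]
opening: 0.115
grasp_force: 29.9
```

```bash
python3 - <<'E'
from h import *
t=bot.capture("top");s=bot.capture("side")
z=lambda i,x,y,w,h:cv2.resize(i[y:y+h,x:x+w],(400,300),interpolation=cv2.INTER_CUBIC)
cv2.imwrite("pics/z2.png",np.hstack([z(t,90,170,140,105),z(s,60,240,200,150)])); s=bot.read_state(); print(s["joint_positions"],s["force"],s["moment"],s["position"])
E
```

```text
[ 19.344   35.7488 116.0052 -44.0002  -0.0005  45.323 ] [  7.0521   7.4088 -17.6806] [0.6173 0.302  0.4172] [0.4989 0.2928 0.093 ]
```

View pics/z2.png

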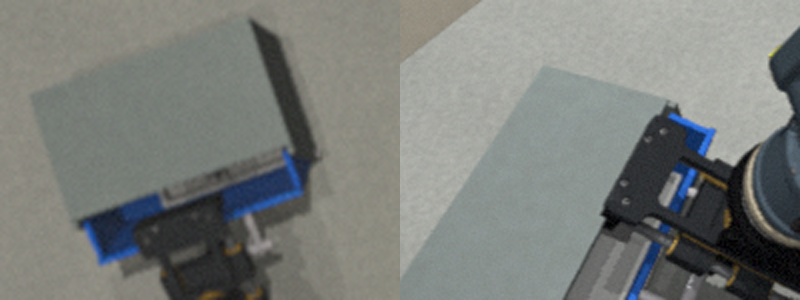

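The bin is tilted about 20°. Joint 5 sits at its limit (0°), so I can't tilt the tool further. I'll finish the arc with the tool easing back towards vertical.

```bash
python3 - <<'E'
from h import *
a=np.radians(17.8); hx=np.array([np.cos(a),np.sin(a),0]); up=np.array([0,0,1.])
b0=np.array([.5277,.3021,0]); piv=b0+.039*hx+.008*up
for th,ti in((23,24),(27,21),(31,18),(35,16),(39,14),(42,12),(44.5,12)):
    c,s=np.cos(np.radians(th)),np.sin(np.radians(th))
    bar=piv+hx*(-.039*c-.111*s)+up*(.111*c-.039*s)
    R=Rt(107.8,0,-ti); row(bar+.008*R[:,2],R)
E
```

```text
row [0.01, -0.85, 0.15] [4.2, -0.7, 0.1]
row [0.0, -1.68, 0.37] [7.2, -0.7, 0.1]
row [-0.0, -2.49, 0.65] [10.2, -0.7, 0.1]
row [-0.0, -3.27, 0.98] [12.2, -0.7, 0.1]
row [-0.01, -4.02, 1.36] [14.2, -0.7, 0.1]
row [-0.01, -4.57, 1.68] [16.2, -0.7, 0.1]
row [-0.02, -5.0, 1.96] [16.2, -0.7, 0.1]
```

Emit:
apply_moves(steps=[[[0,-0.85,0.15,4.2,0,0,-1],[0,-0.85,0.15,4.2,0,0,-1],[0,-1.7,0.37,7.2,0,0,-1],[0,-2.5,0.65,10.2,0,0,-1],[0,-3.3,1,12.2,0,0,-1],[0,-4,1.36,14.2,0,0,-1],[0,-4.6,1.7,16.2,0,0,-1],[0,-4.6,1.7,16.2,0,0,-1]]])

```text
time_s: 6.05
position: [0.4714, 0.2835, 0.0591]
tcp_rot: [[-0.31, 0.928, 0.205], [0.951, 0.3, 0.076], [0.009, 0.219, -0.976]]
force: [3.3, 6.6, 0.3]
opening: 0.116
grasp_force: 30.0
```

Emit:
apply_moves(steps=[[[0,-0.3,0.2,0,0,0,-1],[0,-0.6,0.4,0,0,0,-1],[0,-0.6,0.4,0,0,0,-1],[0,-0.6,0.4,0,0,0,-1]]])

```text
time_s: 6.55
position: [0.4691, 0.2827, 0.0547]
tcp_rot: [[-0.31, 0.927, 0.211], [0.951, 0.3, 0.078], [0.009, 0.225, -0.974]]
force: [5.6, 7.8, 0.5]
opening: 0.111
grasp_force: 30.0
```

Emit:
apply_moves(steps=[[[0,0,0,0,0,0,-0.4],[0,0,0,0,0,0,-0.4],[0,0,0,0,0,0,-0.4],[0,0,-3,0,0,0,-0.4],[0,0,-8,0,0,0,-0.4],[0,-10,-18,0,0,0,-0.4],[0,-10,-18,0,0,0,0],[0,-10,-18,0,0,0,0]]])

```text
time_s: 7.55
position: [0.3277, 0.2345, 0.2079]
tcp_rot: [[-0.31, 0.932, 0.188], [0.951, 0.302, 0.07], [0.008, 0.2, -0.98]]
force: [0.3, 0.3, -0.5]
opening: 0.439
grasp_force: 0.0
```

```bash
python3 - <<'E'
from h import *
t=bot.capture("top");s=bot.capture("side")
cv2.imwrite("pics/t3.png",t); cv2.imwrite("pics/s3.png",s)
z=lambda i,x,y,w,h:cv2.resize(i[y:y+h,x:x+w],(400,300),interpolation=cv2.INTER_CUBIC)
cv2.imwrite("pics/z3.png",np.hstack([z(t,90,190,120,90),z(s,80,270,160,120)])); print(bot.read_state()["position"])
E
```

```text
[0.3309 0.2356 0.208 ]
```

View pics/z3.png

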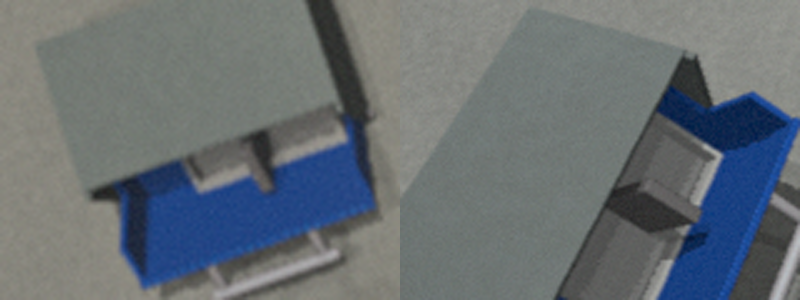

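The carrier has slid against the front panel. The front end of the grip plate's top is at about (169,246) in the top view and (198,355) in the side view.

```bash
python3 - <<'E'
from h import *
P,e=tri((197.5,354.5),(169,246)); print(P,e)
a=np.radians(17.8); hx=np.array([np.cos(a),np.sin(a),0]); hy=np.array([-np.sin(a),np.cos(a),0]); up=np.array([0,0,1.])
piv=np.array([.5277,.3021,0])+.039*hx+.008*up
for th in(42,44,46):
    c,s=np.cos(np.radians(th)),np.sin(np.radians(th))
    bx,bz=hx*c+up*s,-hx*s+up*c
    d=P-piv; print(th,"bin coords",d@bx,d@hy,d@bz)
# compare panel top corners
for p in((145,285),(375,210)):
    c,s=np.cos(np.radians(44)),np.sin(np.radians(44)); q=onz("top",(p[0]/3.333+90,p[1]/3.333+190),.008+.116*c); print("paneltop along hx",(q-piv)@hx,"hy",(q-piv)@hy,"expect",-.116*s)
E
```

```text
[0.536  0.2914 0.0812] 0.0030419892624404467
42 bin coords 0.023397214730863092 -0.012673876022712117 0.07738024877564448
44 bin coords 0.02608349351680494 -0.012673876022712117 0.07651655980048724
46 bin coords 0.02873799358375074 -0.012673876022712117 0.07555964718368559
paneltop along hx -0.08069128730350696 hy 0.09678506504188364 expect -0.08058037097324369
paneltop along hx -0.08224173604657539 hy -0.09412362806847567 expect -0.08058037097324369
```

```bash
python3 - <<'E'
from h import *
a=np.radians(17.8); hx=np.array([np.cos(a),np.sin(a),0]); hy=np.array([-np.sin(a),np.cos(a),0]); up=np.array([0,0,1.])
piv=np.array([.5277,.3021,0])+.039*hx+.008*up
g=piv-.0249*hx-.0125*hy+(.0812-.008)*up; R=Rt(17.8,28); T=g+.008*R[:,2]; print(g,T)
row(T-.13*R[:,2],R); row(T-.13*R[:,2],Rt(60,14)); row(T,R,(T-.13*R[:,2],R))
E
```

```text
[0.5449 0.2945 0.0812] [0.5485 0.2957 0.0741]
row [-1.02, 15.72, 5.22] [-13.1, 12.3, 89.4]
row [-1.02, 15.72, 5.22] [5.0, 7.8, 48.8]
row [0.0, -0.0, 13.0] [0.0, 0.0, 0.0]
```

Emit:
apply_moves(steps=[[[0,0,0,5,8,48,0],[0,0,0,5,8,48,0],[0,0,0,5,8,48,0],[0,0,0,5,8,48,0],[0,0,0,5,8,48,0],[-1,15.7,5.2,-13,12.3,89.4,0],[-1,15.7,5.2,-13,12.3,89.4,0],[-1,15.7,5.2,-13,12.3,89.4,0],[-1,15.7,5.2,-13,12.3,89.4,0],[-1,15.7,5.2,-13,12.3,89.4,0],[-1,15.7,5.2,-13,12.3,89.4,0],[-1,15.7,5.2,-13,12.3,89.4,0],[-1,15.7,5.2,-13,12.3,89.4,0],[-1,15.7,5.2,-13,12.3,89.4,0],[-1,15.7,5.2,-13,12.3,89.4,0]]])

```text
time_s: 9.52
position: [0.4922, 0.2776, 0.1891]
tcp_rot: [[0.841, 0.306, 0.446], [0.27, -0.952, 0.145], [0.469, -0.001, -0.883]]
force: [0.4, -0.3, -0.2]
opening: 0.502
grasp_force: 0.0
```

```bash
python3 - <<'E'
from h import *
R=Rt(17.8,28); row(np.array([.5485,.2957,.0741]),R);print(bot.read_state()["joint_positions"])
E
```

```text
row [-0.17, 0.01, 12.93] [-0.1, 0.0, -0.0]
[ 18.1365  23.3758 113.7608  -0.3165  14.9044  90.6047]
```

Emit:
apply_moves(steps=[[[-0.17,0,4,0,0,0,0],[-0.17,0,8,0,0,0,0],[-0.17,0,10,0,0,0,0],[-0.17,0,11,0,0,0,0],[-0.17,0,12,0,0,0,0],[-0.17,0,12.9,0,0,0,0],[-0.17,0,12.9,0,0,0,0]]])

```text
time_s: 10.4
position: [0.5482, 0.2959, 0.0741]
tcp_rot: [[0.841, 0.306, 0.446], [0.27, -0.952, 0.145], [0.469, -0.001, -0.883]]
force: [-0.3, 0.4, 0.2]
opening: 0.504
grasp_force: 0.0
```

```bash
python3 - <<'E'
from h import *
t=bot.capture("top");s=bot.capture("side")
z=lambda i,x,y,w,h:cv2.resize(i[y:y+h,x:x+w],(400,300),interpolation=cv2.INTER_CUBIC)
cv2.imwrite("pics/z4.png",np.hstack([z(t,90,190,120,90),z(s,80,270,160,120)])); print(bot.read_state()["joint_positions"])
E
```

```text
[ 18.1367  39.2685 109.9099  -1.4915   2.8643  91.7782]
```

View pics/z4.png

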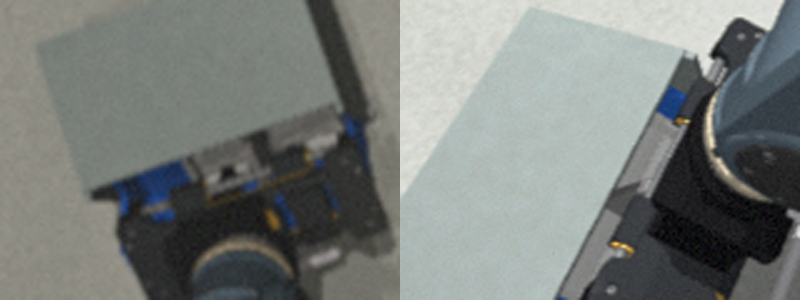

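The fingers straddle the plate (around (640,190) in the right-hand crop) without contact. I close the gripper.

Emit:
apply_moves(steps=[[[0,0,0,0,0,0,-1],[0,0,0,0,0,0,-1],[0,0,0,0,0,0,-1],[0,0,0,0,0,0,-1],[0,0,0,0,0,0,-1]]])

```text
time_s: 11.12
position: [0.5481, 0.2958, 0.0742]
tcp_rot: [[0.841, 0.307, 0.446], [0.271, -0.952, 0.145], [0.469, -0.001, -0.883]]
force: [-0.5, -1.0, 1.3]
opening: 0.11
grasp_force: 30.0
```

Emit:
apply_moves(steps=[[[-0.3,0,-0.9,0,0,0,-1],[-0.65,0,-1.9,0,0,0,-1],[-1.0,0,-2.8,0,0,0,-1],[-1.3,0,-3.8,0,0,0,-1],[-1.3,0,-3.8,0,0,0,-1]]])

```text
time_s: 11.75
position: [0.5217, 0.2875, 0.1039]
tcp_rot: [[0.838, 0.307, 0.451], [0.27, -0.952, 0.146], [0.474, -0.001, -0.881]]
force: [3.7, 2.2, 5.3]
opening: 0.113
grasp_force: 30.0
```

Emit:
apply_moves(steps=[[[-0.28,0,-0.95,0,0,0,-1],[-0.56,0,-1.9,0,0,0,-1],[-0.85,0,-2.9,0,0,0,-1],[-1.1,0,-3.8,0,0,0,-1],[-1.1,0,-3.8,0,0,0,-1]]])

```text
time_s: 12.38
position: [0.4947, 0.2787, 0.1311]
tcp_rot: [[0.84, 0.307, 0.448], [0.27, -0.952, 0.145], [0.471, -0.001, -0.882]]
force: [1.9, 1.6, 3.9]
opening: 0.112
grasp_force: 30.0
```

Emit:
apply_moves(steps=[[[-0.28,0,-1,0,0,0,-1],[-0.56,0,-2,0,0,0,-1],[-0.9,0,-3.2,0,0,0,-1],[-1.3,0,-4.6,0,0,0,-1],[-1.6,0,-6,0,0,0,-1],[3,0,-11,0,0,0,-1],[3,0,-11,0,0,0,-1],[3,0,-11,0,0,0,-1]]])

```text
time_s: 13.38
position: [0.4687, 0.2702, 0.241]
tcp_rot: [[0.842, 0.306, 0.444], [0.27, -0.952, 0.144], [0.467, -0.001, -0.884]]
force: [0.5, -0.4, -2.1]
opening: 0.111
grasp_force: 30.0
```

```bash
python3 - <<'E'
from h import *
t=bot.capture("top");s=bot.capture("side")
z=lambda i,x,y,w,h:cv2.resize(i[y:y+h,x:x+w],(400,300),interpolation=cv2.INTER_CUBIC)
cv2.imwrite("pics/z5.png",np.hstack([z(t,90,170,200,150),z(s,80,200,280,210)])); print(bot.read_state()["position"])
E
```

```text
[0.4678 0.2698 0.2392]
```

View pics/z5.png

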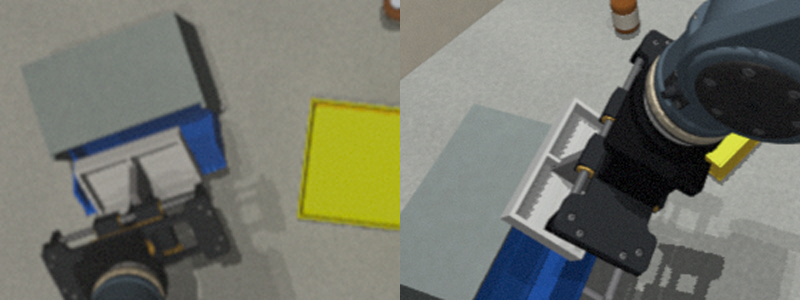

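The carrier is out and hanging in the grip, still pitched forward, at (140,165) in the top crop and (560,185) in the side crop. The bin is still open. I move it over the tray and level it.

```bash
python3 - <<'E'
from h import *
R=Rt(-7.2,-16); g=np.array([.5047,-.0033,.073]); T=g+.008*R[:,2]
row(T+[0,0,.13],R); row([.47,.13,.24],Rt(5,5)); row(T+[0,0,.01],R,(T+[0,0,.13],R));row(T,R,(T+[0,0,.13],R))
E
```

```text
row [-6.5, 27.04, 1.52] [-2.7, -42.9, 25.5]
row [-3.57, 13.38, -1.97] [-3.7, -22.5, 12.4]
row [3.31, 0.0, 11.54] [0.0, 0.0, 0.0]
row [3.58, 0.0, 12.5] [0.0, 0.0, 0.0]
```

Emit:
apply_moves(steps=[[[-3.6,3,-2,0,0,0,-1],[-3.6,6,-2,-1,-8,4,-1],[-3.6,10,-2,-2,-15,8,-1],[-3.6,13.4,-2,-3.7,-22.5,12.4,-1],[-5,17,-1,-3.4,-28,16,-1],[-6,21,0,-3,-34,20,-1],[-6.5,24,1,-2.8,-39,23,-1],[-6.5,27,1.5,-2.7,-43,25.5,-1],[-6.5,27,1.5,-2.7,-43,25.5,-1],[-6.5,27,1.5,-2.7,-43,25.5,-1],[-6.5,27,1.5,-2.7,-43,25.5,-1]]])

```text
time_s: 14.85
position: [0.5038, -0.0008, 0.197]
tcp_rot: [[0.954, -0.124, -0.271], [-0.119, -0.992, 0.036], [-0.274, -0.002, -0.962]]
force: [-0.3, 0.2, -2.1]
opening: 0.111
grasp_force: 30.0
```

```bash
python3 - <<'E'
from h import *
t=bot.capture("top");s=bot.capture("side")
z=lambda i,x,y,w,h:cv2.resize(i[y:y+h,x:x+w],(400,300),interpolation=cv2.INTER_CUBIC)
cv2.imwrite("pics/z6.png",np.hstack([z(t,210,190,160,120),z(s,220,150,200,150)]))
R=Rt(-7.2,-16); g=np.array([.5047,-.0033,.073]); T=g+.008*R[:,2]; row(T,R); row(T+[0,0,.02],R); print(bot.read_state()["force"])
E
```

```text
row [3.46, 0.26, 12.75] [-0.1, -0.2, 0.1]
row [2.91, 0.25, 10.83] [-0.1, -0.2, 0.1]
[-0.0708  0.438  -2.3246]
```

View pics/z6.png

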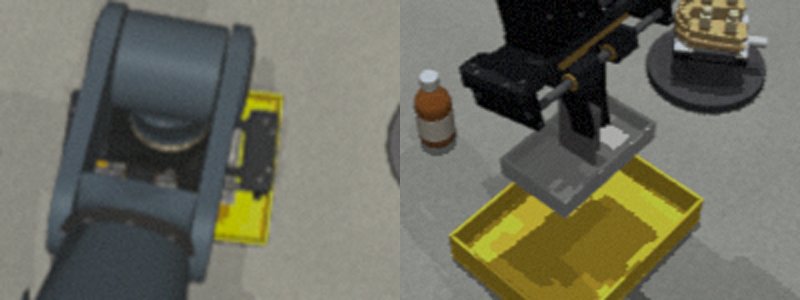

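The carrier hangs about level over the middle of the tray (around (575,165) in the side crop). I lower it with the force checked.

Emit:
apply_moves(steps=[[[1.0,0.25,4,0,0,0,-1],[2.0,0.25,8,0,0,0,-1],[2.9,0.25,10.8,0,0,0,-1],[3.2,0.25,11.8,0,0,0,-1],[3.45,0.25,12.7,0,0,0,-1],[3.45,0.25,12.7,0,0,0,-1]]])

```text
time_s: 15.7
position: [0.5038, -0.0039, 0.0661]
tcp_rot: [[0.955, -0.125, -0.269], [-0.12, -0.992, 0.035], [-0.271, -0.001, -0.963]]
force: [0.9, 0.1, -2.3]
opening: 0.118
grasp_force: 30.0
```

Emit:
apply_moves(steps=[[[0.04,0,0.15,0,0,0,-1],[0.08,0,0.3,0,0,0,-1],[0.11,0,0.4,0,0,0,-1],[0.11,0,0.4,0,0,0,-1]]])

```text
time_s: 16.2
position: [0.5024, -0.0037, 0.0638]
tcp_rot: [[0.954, -0.125, -0.272], [-0.12, -0.992, 0.035], [-0.274, -0.001, -0.962]]
force: [-3.5, 1.1, 10.5]
opening: 0.111
grasp_force: 30.0
```

Emit:
apply_moves(steps=[[[0,0,0,0,0,0,-0.5],[0,0,0,0,0,0,-0.5],[0,0,0,0,0,0,-0.4],[0,0,-3,0,0,0,-0.4],[0,0,-8,0,0,0,-0.4],[0,0,-14,0,0,0,-0.4],[0,-10,-16,0,8,0,-1],[0,-20,-16,0,16,0,-1],[0,-20,-16,0,16,0,-1],[0,-20,-16,0,16,0,-1]]])

```text
time_s: 17.45
position: [0.5712, 0.1925, 0.2162]
tcp_rot: [[0.993, -0.121, 0.005], [-0.121, -0.993, 0.002], [0.004, -0.002, -1.0]]
force: [-0.0, -0.7, 0.1]
opening: 0.015
grasp_force: 0.0
```

```bash
python3 - <<'E'
from h import *
t=bot.capture("top");s=bot.capture("side")
cv2.imwrite("pics/t7.png",t); cv2.imwrite("pics/s7.png",s)
z=lambda i,x,y,w,h:cv2.resize(i[y:y+h,x:x+w],(400,300),interpolation=cv2.INTER_CUBIC)
cv2.imwrite("pics/z7.png",np.hstack([z(t,210,190,160,120),z(s,220,150,200,150)]))
s=bot.read_state(); print(s["position"],s["force"])
E
```

```text
[0.5715 0.1902 0.2155] [-0.0319 -1.4398 -0.2018]
```

View pics/z7.png

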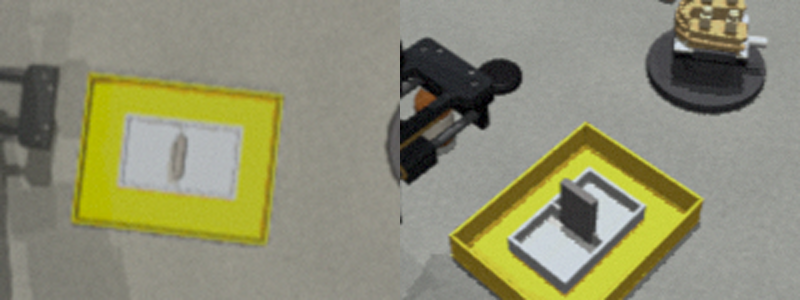

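The carrier stands flat in the middle of the tray (about (180,157) in the top crop). Next I push the bin shut with closed fingers.

```bash
python3 - <<'E'
from h import *
a=np.radians(17.8); hx=np.array([np.cos(a),np.sin(a),0]); up=np.array([0,0,1.])
piv=np.array([.5277,.3021,0])+.039*hx; R=Rt(17.8)
A=piv-.135*hx+.21*up; row(A,R)
for th,o in((46,.030),(46,.016),(35,.015),(25,.015),(15,.015),(7,.015),(0,.015),(0,.012)):
    c,s=np.cos(np.radians(th)),np.sin(np.radians(th))
    row(piv+hx*(-.039*c-.11*s-o)+up*(.008+.11*c-.039*s-.004),R,(A,R))
E
```

```text
row [-14.43, -6.54, 0.51] [-0.0, -0.2, -24.8]
row [-0.12, 0.0, 15.76] [0.0, 0.0, 0.0]
row [1.28, 0.0, 15.76] [0.0, 0.0, 0.0]
row [2.5, 0.0, 13.83] [0.0, 0.0, 0.0]
row [3.82, -0.0, 12.28] [0.0, 0.0, 0.0]
row [5.39, 0.0, 10.98] [0.0, 0.0, 0.0]
row [6.79, 0.0, 10.16] [0.0, 0.0, 0.0]
row [8.1, 0.0, 9.6] [0.0, 0.0, 0.0]
row [8.4, 0.0, 9.6] [0.0, 0.0, 0.0]
```

Emit:
apply_moves(steps=[[[-14.4,-6.5,0.5,0,0,-24.8,-1],[-14.4,-6.5,0.5,0,0,-24.8,-1],[-14.4,-6.5,0.5,0,0,-24.8,-1],[-14.4,-6.5,0.5,0,0,-24.8,-1],[-14.4,-6.5,0.5,0,0,-24.8,-1]]])

```text
time_s: 18.18
position: [0.4383, 0.2702, 0.2104]
tcp_rot: [[0.954, 0.3, 0.005], [0.3, -0.954, 0.001], [0.005, 0.001, -1.0]]
force: [-0.1, -0.4, -0.2]
opening: 0.003
grasp_force: 0.0
```

Emit:
apply_moves(steps=[[[-0.1,0,6,0,0,0,-1],[-0.1,0,12,0,0,0,-1],[-0.1,0,15.6,0,0,0,-1],[-0.1,0,15.6,0,0,0,-1],[0.6,0,15.6,0,0,0,-1],[1.3,0,15.5,0,0,0,-1],[1.9,0,14.8,0,0,0,-1],[2.5,0,13.8,0,0,0,-1],[3.2,0,13,0,0,0,-1],[3.8,0,12.3,0,0,0,-1],[4.6,0,11.6,0,0,0,-1],[5.4,0,11,0,0,0,-1],[6.1,0,10.5,0,0,0,-1],[6.8,0,10.2,0,0,0,-1],[7.4,0,9.8,0,0,0,-1],[7.9,0,9.6,0,0,0,-1],[7.9,0,9.6,0,0,0,-1]]])

```text
time_s: 20.3
position: [0.5121, 0.2958, 0.1165]
tcp_rot: [[0.953, 0.303, 0.004], [0.303, -0.953, 0.002], [0.004, -0.0, -1.0]]
force: [-3.6, -0.6, 3.1]
opening: 0.006
grasp_force: 1.9
```

Contact, with light force. I press the last few millimetres until the force rises.

Emit:
apply_moves(steps=[[[0.2,0,0,0,0,0,-1],[0.4,0,0,0,0,0,-1],[0.6,0,0,0,0,0,-1],[0.6,0,0,0,0,0,-1]]])

```text
time_s: 20.8
position: [0.5129, 0.2957, 0.1149]
tcp_rot: [[0.953, 0.303, -0.008], [0.303, -0.953, -0.003], [-0.008, 0.0, -1.0]]
force: [-11.7, -3.0, 8.3]
opening: 0.007
grasp_force: 6.2
```

Emit:
apply_moves(steps=[[[-2,0,0,0,0,0,-1],[-2.5,0,-6,0,0,0,-1],[-3,5,-14,0,0,0,-1],[-3,10,-18,0,0,0,-0.35],[-3,14,-18,0,0,0,-0.35],[-3,20,-18,0,0,0,-0.35],[-3,20,-18,0,0,0,-0.35]]])

```text
time_s: 21.68
position: [0.5528, 0.093, 0.2961]
tcp_rot: [[0.955, 0.296, 0.01], [0.296, -0.955, -0.001], [0.01, 0.004, -1.0]]
force: [-0.7, 0.4, 0.2]
opening: 0.304
grasp_force: 0.0
```

```bash
python3 - <<'E'
from h import *
t=np.mean([bot.capture("top") for _ in range(6)],0).astype(np.uint8); s=np.mean([bot.capture("side") for _ in range(6)],0).astype(np.uint8)
cv2.imwrite("pics/t8.png",t); cv2.imwrite("pics/s8.png",s)
z=lambda i,x,y,w,h,k:cv2.resize(i[y:y+h,x:x+w],None,fx=k,fy=k,interpolation=cv2.INTER_NEAREST)
a=z(t,372,223,50,50,8); b=z(s,350,135,50,50,8); 
c=z(t,90,170,120,60,400/120); d=z(s,80,270,160,80,2.5)
cv2.imwrite("pics/z8.png",np.vstack([np.hstack([a,b]),np.hstack([c,d])]))
E
```

```text
(no output)
```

View pics/z8.png

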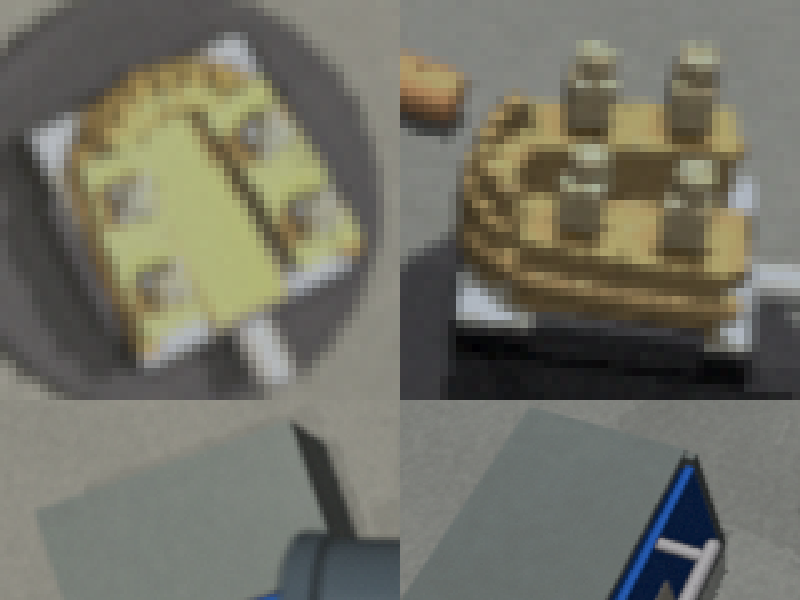

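The bin is shut. The crown tops in the left crop are at about (135,196), (168,283), (265,132) and (318,213). I fit the 30 mm x w rectangle to these.

```bash
cat > dies.py <<'E'
from h import *
from scipy.optimize import least_squares
zt=np.array([(135,196),(168,283),(265,132),(318,213)])/8+[372,223]   # b,a,c,d
zs=(np.array([(587,160),(690,172),(597,62),(695,62)])-[400,0])/8+[350,135]
T=[tri(s,t) for s,t in zip(zs,zt)]
P=np.array([(onz("top",t,.119)+x[0]*[1,1,0])[:2]/2 for t,x in zip(zt,T)])
G=np.array([(15,1),(-15,1),(15,-1),(-15,-1)])/1000.
def f(q): 
    c,s=np.cos(q[2]),np.sin(q[2]); g=G*[1,q[3]*1000]; return np.c_[q[0]+g[:,0]*c-g[:,1]*s, q[1]+g[:,0]*s+g[:,1]*c]
q=least_squares(lambda q:(f(q)-P).ravel(),[.52,-.31,.44,.025]).x
D=dict(zip("bacd",f(q))); YAW=np.degrees(q[2])
if __name__=="__main__":
    for x,p in zip(T,P): print(x[0],x[1],p)
    print(q,YAW,D,(f(q)-P)*1000)
E
python3 dies.py; python3 - <<'E'
from dies import *
R=Rt(YAW); 
for k in "bacd": print(k); row([*D[k],.20],R)
E
```

```text
[ 0.5245 -0.2843  0.1148] 0.0015299227994559537 [ 0.5241 -0.2841]
[ 0.4967 -0.2937  0.1171] 0.0016925782463625945 [ 0.4963 -0.2937]
[ 0.544  -0.3267  0.1143] 0.000550732653476961 [ 0.5439 -0.3262]
[ 0.5188 -0.3422  0.1156] 0.002415514482966677 [ 0.5182 -0.3421]
[ 0.5206 -0.3115  0.4347  0.0249] 24.9063900456058 {'b': array([ 0.5238, -0.2826]), 'a': array([ 0.4965, -0.2953]), 'c': array([ 0.5447, -0.3278]), 'd': array([ 0.5175, -0.3404])} [[-0.379   1.4894]
 [ 0.2304 -1.5585]
 [ 0.8512 -1.5701]
 [-0.7026  1.6391]]
b
row [-14.02, 35.49, 9.4] [0.0, -0.2, -7.2]
a
row [-17.0, 35.86, 9.39] [0.0, -0.2, -7.2]
c
row [-13.39, 40.42, 9.41] [0.0, -0.2, -7.2]
d
row [-16.37, 40.8, 9.4] [0.0, -0.2, -7.2]
```

```bash
python3 - <<'E'
from dies import *
R=Rt(19.5); row([.5241,-.2841,.20],R)
E
```

```text
row [-14.03, 35.63, 9.4] [0.0, -0.2, -1.8]
```

Emit:
apply_moves(steps=[[[-14,35.6,3,0,0,-1.8,-0.3],[-14,35.6,3,0,0,-1.8,-0.3],[-14,35.6,3,0,0,-1.8,-0.3],[-14,35.6,3,0,0,-1.8,-0.3],[-14,35.6,3,0,0,-1.8,-0.3],[-14,35.6,3,0,0,-1.8,-0.3],[-14,35.6,3,0,0,-1.8,-0.3],[-14,35.6,9.4,0,0,-1.8,-0.3],[-14,35.6,9.4,0,0,-1.8,-0.3],[-14,35.6,9.4,0,0,-1.8,-0.3]]])

```text
time_s: 23.52
position: [0.5248, -0.2837, 0.2012]
tcp_rot: [[0.943, 0.333, 0.004], [0.333, -0.943, 0.001], [0.004, 0.001, -1.0]]
force: [-0.4, 0.3, 1.0]
opening: 0.352
grasp_force: 0.0
```

```bash
python3 - <<'E'
from dies import *
row([.5241,-.2841,.113],Rt(19.5)); s=bot.read_state(); print(s["position"],s["force"],s["moment"])
E
```

```text
row [-0.12, 0.01, 8.82] [0.0, -0.2, -0.0]
[ 0.5248 -0.2837  0.2012] [-0.3539  0.2554  1.0351] [-0.0055 -0.0459 -0.0386]
```

Emit:
apply_moves(steps=[[[-0.1,0,3,0,0,0,-0.3],[-0.1,0,5,0,0,0,-0.3],[-0.1,0,6,0,0,0,-0.3],[-0.1,0,7,0,0,0,-0.3],[-0.1,0,8,0,0,0,-0.3],[-0.1,0,8.8,0,0,0,-0.3],[-0.1,0,8.8,0,0,0,-0.3]]])

```text
time_s: 24.4
position: [0.523, -0.2843, 0.1114]
tcp_rot: [[0.943, 0.332, 0.002], [0.332, -0.943, 0.002], [0.003, -0.001, -1.0]]
force: [0.0, 0.4, -0.2]
opening: 0.35
grasp_force: 0.0
```

```bash
python3 - <<'E'
from dies import *
t=bot.capture("top");s=bot.capture("side")
z=lambda i,x,y,w,h:cv2.resize(i[y:y+h,x:x+w],(400,400),interpolation=cv2.INTER_CUBIC)
cv2.imwrite("pics/z9.png",np.hstack([z(t,352,213,70,70),z(s,340,115,70,70)]))
s=bot.read_state(); print(s["position"],s["force"],s["moment"])
E
```

```text
[ 0.5235 -0.2846  0.1121] [0.0427 0.0216 0.0726] [0.0027 0.0204 0.0149]
```

View pics/z9.png

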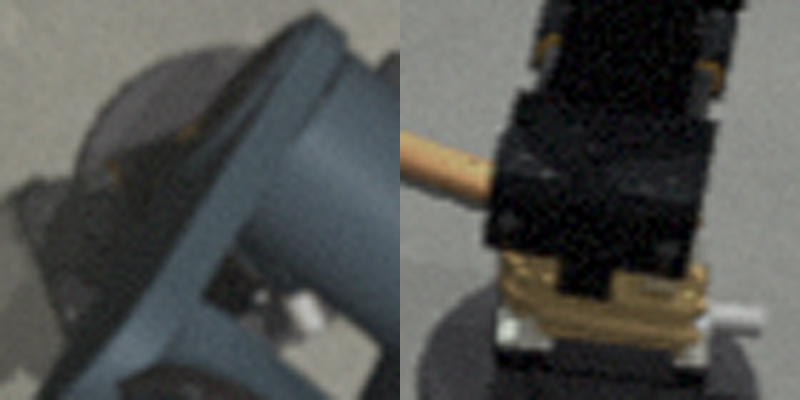

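The finger straddles the left front die (tip at about (583,290)) with no contact. I close.

Emit:
apply_moves(steps=[[[0,0,0,0,0,0,-0.8],[0,0,0,0,0,0,-0.8],[0,0,0,0,0,0,-0.8],[0,0,0,0,0,0,-0.8]]])

```text
time_s: 25.0
position: [0.5234, -0.2842, 0.1123]
tcp_rot: [[0.943, 0.332, 0.003], [0.332, -0.943, 0.001], [0.004, -0.0, -1.0]]
force: [0.6, 1.5, 1.8]
opening: 0.155
grasp_force: 29.7
```

```bash
python3 - <<'E'
from dies import *
s=bot.read_state(); R=np.array(s["tcp_rot"]); print(s["position"],R.T@s["force"],R.T@s["moment"],s["opening"],s["grasp_force"])
E
```

```text
[ 0.5234 -0.2842  0.1123] [ 1.0721 -1.2217 -1.7503] [ 0.3019 -0.0034 -0.0038] 0.15469296147838027 29.676953852176666
```

Emit:
apply_moves(steps=[[[0,0.16,0.01,5,0,0,-1],[0,0.32,0.03,10,0,0,-1],[0,0.45,0.06,14,0,0,-1],[0,0.57,0.09,18,0,0,-1],[0,0.57,0.09,18,0,0,-1],[0,0.57,0.09,18,0,0,-1]]])

```text
time_s: 25.75
position: [0.5256, -0.29, 0.112]
tcp_rot: [[0.943, 0.317, -0.098], [0.332, -0.897, 0.292], [0.004, -0.308, -0.951]]
force: [-0.0, 2.0, 4.0]
opening: 0.151
grasp_force: 30.0
```

Emit:
apply_moves(steps=[[[0,-0.16,0.01,-5,0,0,-1],[0,-0.32,0.03,-10,0,0,-1],[0,-0.57,0.09,-18,0,0,-1],[0,-0.71,0.14,-23,0,0,-1],[0,-0.86,0.22,-28,0,0,-1],[0,-0.97,0.28,-32,0,0,-1],[0,-1.08,0.35,-36,0,0,-1],[0,-1.08,0.35,-36,0,0,-1],[0,-1.08,0.35,-36,0,0,-1]]])

```text
time_s: 26.88
position: [0.5202, -0.2766, 0.1118]
tcp_rot: [[0.943, 0.315, 0.104], [0.332, -0.898, -0.288], [0.003, 0.307, -0.952]]
force: [-2.7, 10.1, 10.9]
opening: 0.154
grasp_force: 30.2
```

Emit:
apply_moves(steps=[[[0,0.16,0.01,5,0,0,-1],[0,0.32,0.03,10,0,0,-1],[0,0.45,0.06,14,0,0,-1],[0,0.57,0.09,18,0,0,-1],[0,0.57,0.09,18,0,0,-1]]])

```text
time_s: 27.5
position: [0.5235, -0.2842, 0.1124]
tcp_rot: [[0.944, 0.331, 0.004], [0.331, -0.944, 0.003], [0.004, -0.002, -1.0]]
force: [-0.0, 3.6, 5.4]
opening: 0.156
grasp_force: 30.0
```

Emit:
apply_moves(steps=[[[0,0,-0.2,0,0,0,-1],[0,0,-0.4,0,0,0,-1],[0,0,-0.6,0,0,0,-1],[0,0,-0.6,0,0,0,-1]]])

```text
time_s: 28.0
position: [0.5228, -0.2837, 0.1179]
tcp_rot: [[0.943, 0.332, 0.002], [0.332, -0.943, 0.003], [0.003, -0.002, -1.0]]
force: [-0.2, 2.6, -1.6]
opening: 0.156
grasp_force: 30.0
```

The die comes free. I lift it out and work out the drop pose from the carrier seen in the saved image.

Emit:
apply_moves(steps=[[[0,0,-1,0,0,0,-1],[0,0,-2,0,0,0,-1],[0,0,-3,0,0,0,-1],[0,0,-6,0,0,0,-1],[0,0,-10,0,0,0,-1],[0,0,-10,0,0,0,-1]]])

```text
time_s: 28.75
position: [0.5255, -0.2869, 0.2229]
tcp_rot: [[0.943, 0.332, 0.012], [0.332, -0.943, -0.006], [0.009, 0.01, -1.0]]
force: [0.5, -0.2, -0.3]
opening: 0.157
grasp_force: 30.0
```

```bash
cat > car.py <<'E'
from h import *
def carrier(img):
    """white carrier rim inside the yellow tray, top view"""
    hv=cv2.cvtColor(img,cv2.COLOR_BGR2HSV)
    y=cv2.inRange(hv,(22,120,60),(38,255,255)); h=np.zeros_like(y)
    c=max(cv2.findContours(y,0,2)[0],key=cv2.contourArea); cv2.drawContours(h,[cv2.convexHull(c)],-1,255,-1)
    h=cv2.erode(h,np.ones((9,9))); m=cv2.bitwise_and(h,cv2.inRange(hv,(0,0,70),(180,80,255)))
    m=cv2.morphologyEx(m,cv2.MORPH_OPEN,np.ones((3,3)))
    c=max(cv2.findContours(m,0,2)[0],key=cv2.contourArea); B=cv2.boxPoints(cv2.minAreaRect(c))
    P=np.array([onz("top",p,.026)[:2] for p in B]); e=[P[1]-P[0],P[2]-P[1]]; L=[np.linalg.norm(v) for v in e]
    v=e[int(np.argmax(L))]; v=v*np.sign(v[1]); return P.mean(0),np.degrees(np.arctan2(-v[0],v[1])),L
def drop(ctr,yaw,y,z=.050,lean=15,x=-.0136,ref=None):
    a=np.radians(yaw); cx=np.array([np.cos(a),np.sin(a)]); cy=np.array([-cx[1],cx[0]])
    p=ctr+cx*x+cy*y; R=Rt(yaw+90)@Ro.from_euler("x",lean,degrees=True).as_matrix()
    row([*p,.17],R); return np.array([*p,z]),R
E
python3 - <<'E'
from car import *
print(carrier(cv2.imread("pics/t7.png"))); im=bot.capture("top"); r=carrier(im); print(r)
s=bot.read_state(); print(s["position"],s["force"],s["opening"]); drop(r[0],r[1],.02)
E
```

```text
(array([ 0.515 , -0.0072]), np.float64(-7.049893535858453), [np.float64(0.08085598148462327), np.float64(0.13028993527349583)])
(array([0.5008, 0.0161]), np.float64(-7.209264660698462), [np.float64(0.08111133818541197), np.float64(0.13047478090314876)])
[ 0.5242 -0.2859  0.2208] [-0.1879  0.9045 -0.896 ] 0.15704606070646435
row [7.47, -31.69, 4.95] [13.9, -8.5, -63.0]
```

The carrier has been knocked about 27 mm aside, to (0.501, 0.016). It is still within the allowed area, so I use the new pose.

Emit:
apply_moves(steps=[[[7.5,-31.7,5,0,0,-63,-1],[7.5,-31.7,5,0,0,-63,-1],[7.5,-31.7,5,0,0,-63,-1],[7.5,-31.7,5,14,-8.5,-63,-1],[7.5,-31.7,5,14,-8.5,-63,-1],[7.5,-31.7,5,14,-8.5,-63,-1],[7.5,-31.7,5,14,-8.5,-63,-1],[7.5,-31.7,5,14,-8.5,-63,-1],[7.5,-31.7,5,14,-8.5,-63,-1],[7.5,-31.7,5,14,-8.5,-63,-1]]])

```text
time_s: 30.05
position: [0.4884, 0.0383, 0.1686]
tcp_rot: [[0.128, 0.957, -0.262], [0.992, -0.122, 0.037], [0.003, -0.264, -0.964]]
force: [0.2, -0.1, -0.7]
opening: 0.157
grasp_force: 30.0
```

```bash
python3 - <<'E'
from car import *
c=np.array([.5008,.0161]); p,R=drop(c,-7.2,.02); row(p,R); s=bot.read_state(); print(s["position"])
t=bot.capture("side"); cv2.imwrite("pics/z10.png",cv2.resize(t[150:300,220:420],(800,600),interpolation=cv2.INTER_CUBIC))
E
```

```text
row [-0.05, 0.11, -0.17] [-0.3, -0.2, -0.1]
row [-0.09, 3.28, 11.4] [-0.3, -0.2, -0.1]
[0.4884 0.0383 0.1686]
```

View pics/z10.png

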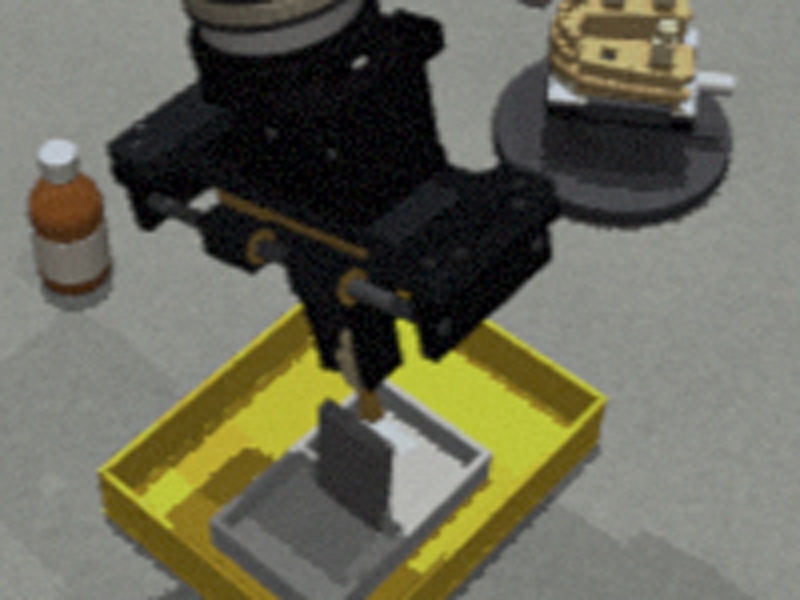

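The die hangs vertically in the jaws above the near trough (pin at (370,405)), and its socket in the model is empty. I lower it.

Emit:
apply_moves(steps=[[[-0.1,1.2,4,0,0,0,-1],[-0.1,2.4,8,0,0,0,-1],[-0.1,3,10.4,0,0,0,-1],[-0.1,3.3,11.4,0,0,0,-1],[-0.1,3.3,11.4,0,0,0,-1]]])

```text
time_s: 30.72
position: [0.4902, 0.0383, 0.0496]
tcp_rot: [[0.126, 0.957, -0.263], [0.992, -0.12, 0.037], [0.003, -0.265, -0.964]]
force: [-0.6, 0.1, -0.3]
opening: 0.157
grasp_force: 30.0
```

Emit:
apply_moves(steps=[[[0,0,0,0,0,0,-0.35],[0,0,0,0,0,0,-0.35],[0,0,0,0,0,0,-0.35],[0,0,-2,0,0,0,-0.35],[0,0,-5,0,0,0,-0.35],[0,0,-10,0,0,0,-0.35],[0,0,-15,0,0,0,-0.35],[0,8,-17,-8,0,0,-0.35],[0,8,-17,-15,0,0,-0.35],[-15,6,-16,-15,0,30,-0.35],[-25,6,-16,-15,0,63,-0.35],[-25,6,-16,-15,0,63,-0.35],[-25,6,-16,-15,0,63,-0.35]]])

```text
time_s: 32.35
position: [0.5577, -0.2231, 0.1876]
tcp_rot: [[0.766, 0.642, -0.037], [0.637, -0.766, -0.089], [-0.085, 0.044, -0.995]]
force: [1.1, -0.1, -0.3]
opening: 0.326
grasp_force: 0.0
```

```bash
python3 - <<'E'
from dies import *
from car import carrier
t=bot.capture("top"); s=bot.capture("side"); print(carrier(t)); print(bot.read_state()["position"])
cv2.imwrite("pics/z11.png",np.hstack([cv2.resize(t[205:295,220:340],(400,300),interpolation=2),cv2.resize(s[200:320,240:400],(400,300),interpolation=2)]))
R=Rt(19.5); row([.4963,-.2937,.20],R)
E
```

```text
(array([0.501 , 0.0161]), np.float64(-7.2095996773363815), [np.float64(0.081423504688817), np.float64(0.1304764865931848)])
[ 0.5577 -0.2274  0.1876]
row [-9.03, 1.21, -0.41] [3.5, 4.4, 20.2]
```

View pics/z11.png

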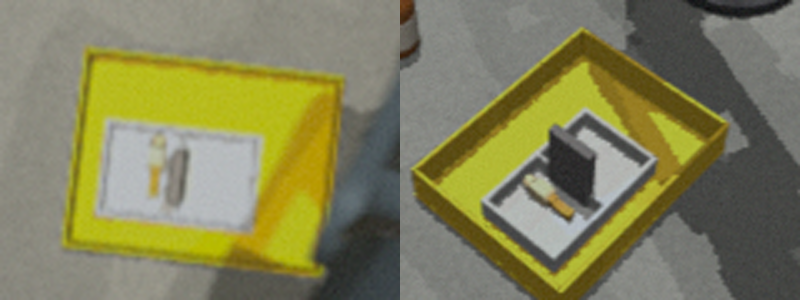

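The die lies along x in the near trough beside the plate, as planned. Next is die_a, at the left rear.

Emit:
apply_moves(steps=[[[-9,1.2,-0.4,3.5,4.4,20.2,-0.3],[-9,1.2,-0.4,3.5,4.4,20.2,-0.3],[-9,1.2,-0.4,3.5,4.4,20.2,-0.3],[-9,1.2,-0.4,3.5,4.4,20.2,-0.3],[-9,1.2,-0.4,3.5,4.4,20.2,-0.3]]])

```text
time_s: 33.08
position: [0.4984, -0.2864, 0.1991]
tcp_rot: [[0.939, 0.344, -0.001], [0.344, -0.939, 0.003], [-0.0, -0.004, -1.0]]
force: [0.0, 0.1, 0.0]
opening: 0.351
grasp_force: 0.0
```

```bash
python3 - <<'E'
from dies import *
row([.4963,-.2937,.1125],Rt(19.5)); print(bot.read_state()["position"])
E
```

```text
row [-0.44, 0.64, 8.66] [-0.2, 0.0, 0.6]
[ 0.4984 -0.2864  0.1991]
```

Emit:
apply_moves(steps=[[[-0.45,0.65,0,0,0,0.6,-0.3],[-0.45,0.65,0,0,0,0.6,-0.3],[-0.45,0.65,3,0,0,0.6,-0.3],[-0.45,0.65,5,0,0,0.6,-0.3],[-0.45,0.65,6,0,0,0.6,-0.3],[-0.45,0.65,7,0,0,0.6,-0.3],[-0.45,0.65,8,0,0,0.6,-0.3],[-0.45,0.65,8.7,0,0,0.6,-0.3],[-0.45,0.65,8.7,0,0,0.6,-0.3],[-0.45,0.65,8.7,0,0,0.6,-0.3]]])

```text
time_s: 34.33
position: [0.4958, -0.2956, 0.1126]
tcp_rot: [[0.943, 0.332, -0.0], [0.332, -0.943, 0.003], [0.0, -0.003, -1.0]]
force: [-0.7, -0.6, -0.2]
opening: 0.352
grasp_force: 0.0
```

Emit:
apply_moves(steps=[[[0.1,-0.15,0,0,0,0,-0.3],[0.1,-0.15,0,0,0,0,-0.3],[0.1,-0.15,0,0,0,0,-0.8],[0.1,-0.15,0,0,0,0,-0.8],[0.1,-0.15,0,0,0,0,-0.8],[0.1,-0.15,0,0,0,0,-0.8]]])

```text
time_s: 35.08
position: [0.496, -0.2935, 0.1123]
tcp_rot: [[0.943, 0.332, -0.001], [0.332, -0.943, 0.003], [0.0, -0.004, -1.0]]
force: [0.5, 0.6, 0.6]
opening: 0.16
grasp_force: 29.9
```

```bash
cat > st.py <<'E'
from h import *
s=bot.read_state(); R=np.array(s["tcp_rot"]); print(np.array(s["position"]),"Ftool",R.T@s["force"],"Mtool",R.T@s["moment"],s["opening"],s["grasp_force"])
E
python3 st.py
```

```text
[ 0.496  -0.2935  0.1123] Ftool [ 0.623  -0.3689 -0.5505] Mtool [0.1302 0.0874 0.0648] 0.15954948525255414 29.852577298879623
```

Emit:
apply_moves(steps=[[[0,0.16,0.01,5,0,0,-1],[0,0.32,0.03,10,0,0,-1],[0,0.45,0.06,14,0,0,-1],[0,0.57,0.09,18,0,0,-1],[0,0.57,0.09,18,0,0,-1],[0,0.57,0.09,18,0,0,-1]]])

```text
time_s: 35.83
position: [0.4984, -0.2996, 0.1117]
tcp_rot: [[0.943, 0.315, -0.102], [0.332, -0.897, 0.293], [0.001, -0.31, -0.951]]
force: [0.4, 0.4, 3.2]
opening: 0.157
grasp_force: 30.0
```

Emit:
apply_moves(steps=[[[0,-0.16,0.01,-5,0,0,-1],[0,-0.32,0.03,-10,0,0,-1],[0,-0.57,0.09,-18,0,0,-1],[0,-0.71,0.14,-23,0,0,-1],[0,-0.86,0.22,-28,0,0,-1],[0,-0.97,0.28,-32,0,0,-1],[0,-1.08,0.35,-36,0,0,-1],[0,-1.08,0.35,-36,0,0,-1],[0,-1.08,0.35,-36,0,0,-1]]])

```text
time_s: 36.95
position: [0.493, -0.2863, 0.1116]
tcp_rot: [[0.943, 0.317, 0.1], [0.332, -0.899, -0.287], [-0.001, 0.303, -0.953]]
force: [-2.2, 6.2, 8.4]
opening: 0.157
grasp_force: 30.1
```

Emit:
apply_moves(steps=[[[0,0.16,0.01,5,0,0,-1],[0,0.32,0.03,10,0,0,-1],[0,0.45,0.06,14,0,0,-1],[0,0.57,0.09,18,0,0,-1],[0,0.57,0.09,18,0,0,-1]]])

```text
time_s: 37.58
position: [0.4961, -0.2939, 0.1122]
tcp_rot: [[0.944, 0.33, -0.001], [0.33, -0.944, 0.004], [0.001, -0.004, -1.0]]
force: [1.3, 1.7, 2.3]
opening: 0.157
grasp_force: 30.0
```

Emit:
apply_moves(steps=[[[0,0,-0.2,0,0,0,-1],[0,0,-0.4,0,0,0,-1],[0,0,-0.6,0,0,0,-1],[0,0,-0.6,0,0,0,-1]]])

```text
time_s: 38.08
position: [0.4957, -0.2931, 0.1184]
tcp_rot: [[0.943, 0.332, -0.002], [0.332, -0.943, 0.004], [-0.0, -0.004, -1.0]]
force: [0.2, 1.9, 0.2]
opening: 0.156
grasp_force: 30.0
```

Free. I lift it out and check that the carrier hasn't moved.

Emit:
apply_moves(steps=[[[0,0,-1,0,0,0,-1],[0,0,-2,0,0,0,-1],[0,0,-3,0,0,0,-1],[0,0,-6,0,0,0,-1],[0,0,-10,0,0,0,-1],[0,0,-10,0,0,0,-1],[0,0,-10,0,0,0,-1]]])

```text
time_s: 38.95
position: [0.4958, -0.2938, 0.2184]
tcp_rot: [[0.943, 0.332, -0.001], [0.332, -0.943, 0.003], [-0.0, -0.003, -1.0]]
force: [0.3, 0.6, -0.5]
opening: 0.154
grasp_force: 30.0
```

```bash
python3 - <<'E'
from car import *
r=carrier(bot.capture("top")); print(r); s=bot.read_state(); print(s["position"],s["force"]); drop(r[0],-7.2,.045)
E
```

```text
(array([0.501 , 0.0161]), np.float64(-7.2095996773363815), [np.float64(0.081423504688817), np.float64(0.1304764865931848)])
[ 0.4955 -0.2934  0.2176] [-0.0237  0.9264 -0.1463]
row [11.58, -33.63, 4.91] [13.2, -8.4, -63.0]
```

Emit:
apply_moves(steps=[[[11.6,-33.6,5,0,0,-63,-1],[11.6,-33.6,5,0,0,-63,-1],[11.6,-33.6,5,0,0,-63,-1],[11.6,-33.6,5,13.2,-8.4,-63,-1],[11.6,-33.6,5,13.2,-8.4,-63,-1],[11.6,-33.6,5,13.2,-8.4,-63,-1],[11.6,-33.6,5,13.2,-8.4,-63,-1],[11.6,-33.6,5,13.2,-8.4,-63,-1],[11.6,-33.6,5,13.2,-8.4,-63,-1],[11.6,-33.6,5,13.2,-8.4,-63,-1],[11.6,-33.6,5,13.2,-8.4,-63,-1]]])

```text
time_s: 40.38
position: [0.4941, 0.0608, 0.1696]
tcp_rot: [[0.128, 0.958, -0.255], [0.992, -0.124, 0.032], [-0.001, -0.257, -0.966]]
force: [-0.5, 0.9, -0.3]
opening: 0.157
grasp_force: 30.0
```

```bash
python3 - <<'E'
from car import *
p,R=drop(np.array([.501,.0161]),-7.2,.045); row(p,R); s=bot.read_state(); print(s["position"],s["opening"])
E
```

```text
row [0.15, -0.12, -0.01] [0.1, 0.0, -0.1]
row [0.16, 2.97, 11.59] [0.1, 0.0, -0.1]
[0.4941 0.0608 0.1696] 0.15730835718349181
```

Emit:
apply_moves(steps=[[[0.15,1,4,0,0,0,-1],[0.15,2,8,0,0,0,-1],[0.15,2.7,10.4,0,0,0,-1],[0.15,3,11.6,0,0,0,-1],[0.15,3,11.6,0,0,0,-1]]])

```text
time_s: 41.0
position: [0.4934, 0.0629, 0.0494]
tcp_rot: [[0.126, 0.958, -0.256], [0.992, -0.122, 0.032], [-0.001, -0.258, -0.966]]
force: [0.2, -0.2, -0.6]
opening: 0.154
grasp_force: 30.0
```

Emit:
apply_moves(steps=[[[0,0,0,0,0,0,-0.35],[0,0,0,0,0,0,-0.35],[0,0,0,0,0,0,-0.35],[0,0,-2,0,0,0,-0.35],[0,0,-5,0,0,0,-0.35],[0,0,-10,0,0,0,-0.35],[0,0,-15,0,0,0,-0.35],[0,6,-17,-8,0,0,-0.35],[0,6,-17,-15,0,0,-0.35],[-15,6,-16,-15,0,0,-0.35],[-27,6,-16,-15,0,0,-0.35],[-27,6,-16,-15,0,0,-0.35],[-27,6,-16,-15,0,0,-0.35]]])

```text
time_s: 42.62
position: [0.56, -0.1987, 0.1898]
tcp_rot: [[0.126, 0.992, 0.001], [0.992, -0.126, -0.001], [-0.001, 0.002, -1.0]]
force: [-0.4, 0.4, -0.1]
opening: 0.327
grasp_force: 0.0
```

```bash
python3 - <<'E'
from car import *
t=bot.capture("top"); r=carrier(t); print(r); print(bot.read_state()["position"])
# warm-coloured (die) pixels inside the carrier, in the carrier frame
hv=cv2.cvtColor(t,cv2.COLOR_BGR2HSV); a=np.radians(r[1]); cx=np.array([np.cos(a),np.sin(a)]);cy=np.array([-cx[1],cx[0]])
ys,xs=np.nonzero(cv2.inRange(hv,(8,50,60),(32,255,255)))
for x,y in zip(xs,ys):
    d=onz("top",(x,y),.018)[:2]-r[0]; u,v=d@cx*1000,d@cy*1000
    if abs(u)<33 and abs(v)<58: print((round(u),round(v)),end=" ")
print(); row([.5439,-.3262,.20],Rt(31))
E
```

```text
(array([0.501, 0.016]), np.float64(-7.030145326158309), [np.float64(0.08107991391636547), np.float64(0.13061728668777337)])
[ 0.5597 -0.2077  0.1898]
(29, 43) (30, 41) (26, 46) (27, 43) (27, 40) (29, 24) (29, 21) (29, 18) (23, 45) (24, 43) (24, 40) (26, 23) (26, 21) (27, 18) (23, 23) (24, 20) (24, 18) (7, 46) (7, 44) (7, 41) (4, 46) (4, 43) (5, 41) (6, 24) (7, 21) (7, 19) (7, 16) (1, 46) (2, 43) (2, 40) (4, 24) (4, 21) (4, 18) (5, 15) (-1, 45) (-1, 43) (-1, 40) (1, 23) (1, 21) (2, 18) (-5, 48) (-4, 45) (-4, 42) (-4, 40) (-2, 23) (-1, 20) (-1, 18) (-7, 48) (-7, 45) (-7, 42) (-6, 39) (-4, 23) (-4, 20) (-4, 17) (-10, 47) (-10, 44) (-9, 42) (-7, 22) (-7, 20) (-7, 17) (-13, 47) (-12, 44) (-12, 41) (-10, 22) (-10, 19) (-9, 17) (-15, 47) (-15, 44) (-15, 41) (-13, 22) (-12, 19) (-12, 16) (-18, 44) (-18, 41) (-16, 24) (-15, 22) (-15, 19) (-15, 16) (-18, 21) (-18, 19) 
row [-11.96, -0.02, -0.93] [0.4, 0.3, 51.5]
```

Both dies lie side by side in the near trough. Now die_c, at the right front.

Emit:
apply_moves(steps=[[[-12,0,-1,0,0,51.5,-0.3],[-12,0,-1,0,0,51.5,-0.3],[-12,0,-1,0,0,51.5,-0.3],[-12,0,-1,0,0,51.5,-0.3],[-12,0,-1,0,0,51.5,-0.3],[-12,0,-1,0,0,51.5,-0.3],[-12,0,-1,0,0,51.5,-0.3]]])

```text
time_s: 43.55
position: [0.5454, -0.3158, 0.1996]
tcp_rot: [[0.854, 0.521, 0.001], [0.521, -0.854, -0.001], [0.0, 0.001, -1.0]]
force: [-0.2, 0.4, -0.2]
opening: 0.349
grasp_force: 0.0
```

```bash
python3 - <<'E'
from dies import *
row([.5439,-.3262,.20],Rt(31)); row([.5439,-.3262,.1125],Rt(31)); print(bot.read_state()["position"])
E
```

```text
row [-0.67, 0.81, -0.04] [0.1, -0.0, 0.4]
row [-0.67, 0.8, 8.71] [0.1, -0.0, 0.4]
[ 0.5454 -0.3158  0.1996]
```

Emit:
apply_moves(steps=[[[-0.67,0.8,0,0,0,0.4,-0.3],[-0.67,0.8,0,0,0,0.4,-0.3],[-0.67,0.8,2,0,0,0.4,-0.3],[-0.67,0.8,4,0,0,0.4,-0.3],[-0.67,0.8,4,0,0,0.4,-0.3],[-0.67,0.8,4,0,0,0.4,-0.3]]])

```text
time_s: 44.3
position: [0.5443, -0.3268, 0.16]
tcp_rot: [[0.858, 0.513, 0.002], [0.513, -0.858, -0.001], [0.001, 0.002, -1.0]]
force: [0.4, 0.3, -0.1]
opening: 0.352
grasp_force: 0.0
```

```bash
python3 - <<'E'
from dies import *
row([.5439,-.3262,.1125],Rt(31)); print(bot.read_state()["position"])
E
```

```text
row [-0.0, -0.08, 4.75] [0.1, -0.0, -0.1]
[ 0.5443 -0.3268  0.16  ]
```

Emit:
apply_moves(steps=[[[0,-0.08,1,0,0,0,-0.3],[0,-0.08,2,0,0,0,-0.3],[0,-0.08,3,0,0,0,-0.3],[0,-0.08,4,0,0,0,-0.3],[0,-0.08,4.75,0,0,0,-0.3],[0,-0.08,4.75,0,0,0,-0.3],[0,-0.08,4.75,0,0,0,-0.8],[0,-0.08,4.75,0,0,0,-0.8],[0,-0.08,4.75,0,0,0,-0.8],[0,-0.08,4.75,0,0,0,-0.8]]])

```text
time_s: 45.55
position: [0.5438, -0.3261, 0.1124]
tcp_rot: [[0.858, 0.513, 0.002], [0.513, -0.858, -0.001], [0.001, 0.002, -1.0]]
force: [0.4, -0.4, -0.3]
opening: 0.156
grasp_force: 30.0
```

```bash
python3 st.py
```

```text
[ 0.5438 -0.3261  0.1124] Ftool [0.1174 0.5035 0.3048] Mtool [-0.0327  0.0037  0.0016] 0.15646757250379426 29.999576713889837
```

Well centred. I rock it both ways.

Emit:
apply_moves(steps=[[[0,0.16,0.01,5,0,0,-1],[0,0.32,0.03,10,0,0,-1],[0,0.45,0.06,14,0,0,-1],[0,0.57,0.09,18,0,0,-1],[0,0.57,0.09,18,0,0,-1],[0,0.57,0.09,18,0,0,-1]]])

```text
time_s: 46.3
position: [0.5476, -0.3323, 0.1117]
tcp_rot: [[0.859, 0.489, -0.154], [0.513, -0.818, 0.261], [0.001, -0.303, -0.953]]
force: [1.9, -2.8, 2.6]
opening: 0.153
grasp_force: 30.1
```

Emit:
apply_moves(steps=[[[0,-0.16,0.01,-5,0,0,-1],[0,-0.32,0.03,-10,0,0,-1],[0,-0.57,0.09,-18,0,0,-1],[0,-0.71,0.14,-23,0,0,-1],[0,-0.86,0.22,-28,0,0,-1],[0,-0.97,0.28,-32,0,0,-1],[0,-1.08,0.35,-36,0,0,-1],[0,-1.08,0.35,-36,0,0,-1],[0,-1.08,0.35,-36,0,0,-1]]])

```text
time_s: 47.42
position: [0.54, -0.3201, 0.1118]
tcp_rot: [[0.858, 0.488, 0.158], [0.513, -0.816, -0.265], [-0.0, 0.309, -0.951]]
force: [-1.8, 2.4, 7.6]
opening: 0.158
grasp_force: 30.0
```

Emit:
apply_moves(steps=[[[0,0.16,0.01,5,0,0,-1],[0,0.32,0.03,10,0,0,-1],[0,0.45,0.06,14,0,0,-1],[0,0.57,0.09,18,0,0,-1],[0,0.57,0.09,18,0,0,-1]]])

```text
time_s: 48.05
position: [0.5443, -0.3269, 0.1122]
tcp_rot: [[0.859, 0.513, 0.003], [0.513, -0.859, -0.002], [0.001, 0.003, -1.0]]
force: [1.6, -1.8, 2.1]
opening: 0.155
grasp_force: 30.0
```

Emit:
apply_moves(steps=[[[0,0,-0.2,0,0,0,-1],[0,0,-0.4,0,0,0,-1],[0,0,-0.6,0,0,0,-1],[0,0,-0.6,0,0,0,-1]]])

```text
time_s: 48.55
position: [0.5428, -0.325, 0.1164]
tcp_rot: [[0.858, 0.513, -0.001], [0.513, -0.858, 0.001], [-0.0, -0.001, -1.0]]
force: [1.6, -2.4, -10.9]
opening: 0.154
grasp_force: 30.0
```

The lift is stiff (-11 N at 4 mm), so it is probably still jammed. I lower it and rock it further, to ±20°.

Emit:
apply_moves(steps=[[[0,0,0.3,0,0,0,-1],[0,0,0.6,0,0,0,-1],[0,0,0.6,0,0,0,-1]]])

```text
time_s: 48.92
position: [0.5436, -0.3258, 0.1125]
tcp_rot: [[0.858, 0.513, 0.001], [0.513, -0.858, -0.001], [0.001, 0.001, -1.0]]
force: [-0.1, 0.8, 0.0]
opening: 0.155
grasp_force: 30.0
```

Emit:
apply_moves(steps=[[[0,0.16,0.01,5,0,0,-1],[0,0.32,0.03,10,0,0,-1],[0,0.45,0.06,14,0,0,-1],[0,0.57,0.09,18,0,0,-1],[0,0.63,0.11,20,0,0,-1],[0,0.63,0.11,20,0,0,-1],[0,0.63,0.11,20,0,0,-1]]])

```text
time_s: 49.8
position: [0.5479, -0.3328, 0.1116]
tcp_rot: [[0.858, 0.484, -0.171], [0.513, -0.808, 0.288], [0.001, -0.335, -0.942]]
force: [2.7, -2.9, 0.7]
opening: 0.156
grasp_force: 30.1
```

Emit:
apply_moves(steps=[[[0,-0.32,0.03,-10,0,0,-1],[0,-0.63,0.11,-20,0,0,-1],[0,-0.77,0.17,-25,0,0,-1],[0,-0.91,0.24,-30,0,0,-1],[0,-1.05,0.33,-35,0,0,-1],[0,-1.18,0.43,-40,0,0,-1],[0,-1.18,0.43,-40,0,0,-1],[0,-1.18,0.43,-40,0,0,-1],[0,-1.18,0.43,-40,0,0,-1]]])

```text
time_s: 50.92
position: [0.5394, -0.3197, 0.1116]
tcp_rot: [[0.859, 0.482, 0.175], [0.513, -0.807, -0.294], [-0.001, 0.342, -0.94]]
force: [-1.6, 0.4, 6.7]
opening: 0.156
grasp_force: 30.0
```

Emit:
apply_moves(steps=[[[0,0.16,0.01,5,0,0,-1],[0,0.32,0.03,10,0,0,-1],[0,0.45,0.06,14,0,0,-1],[0,0.63,0.11,20,0,0,-1],[0,0.63,0.11,20,0,0,-1]]])

```text
time_s: 51.55
position: [0.544, -0.3267, 0.1119]
tcp_rot: [[0.859, 0.512, 0.002], [0.512, -0.859, -0.001], [0.001, 0.002, -1.0]]
force: [1.4, -0.9, 3.1]
opening: 0.157
grasp_force: 30.0
```

Emit:
apply_moves(steps=[[[0,0,-0.2,0,0,0,-1],[0,0,-0.4,0,0,0,-1],[0,0,-0.6,0,0,0,-1],[0,0,-0.6,0,0,0,-1]]])

```text
time_s: 52.05
position: [0.5428, -0.3249, 0.1164]
tcp_rot: [[0.858, 0.513, -0.001], [0.513, -0.858, 0.001], [-0.0, -0.001, -1.0]]
force: [2.3, -1.8, -12.6]
opening: 0.158
grasp_force: 30.0
```

Still jammed. I reseat it and rock with a lower turning point and longer dwells, reading the forces at each end.

Emit:
apply_moves(steps=[[[0,0,0.3,0,0,0,-1],[0,0,0.63,0,0,0,-1],[0,0,0.63,0,0,0,-1]]])

```text
time_s: 52.42
position: [0.5436, -0.3258, 0.1123]
tcp_rot: [[0.858, 0.513, 0.001], [0.513, -0.858, -0.001], [0.001, 0.001, -1.0]]
force: [0.2, 0.9, -0.1]
opening: 0.158
grasp_force: 30.0
```

Emit:
apply_moves(steps=[[[0,0.13,0.01,5,0,0,-1],[0,0.26,0.03,10,0,0,-1],[0,0.38,0.06,15,0,0,-1],[0,0.5,0.1,20,0,0,-1],[0,0.5,0.1,20,0,0,-1],[0,0.5,0.1,20,0,0,-1],[0,0.4,0.1,21,0,0,-1],[0,0.4,0.1,21,0,0,-1],[0,0.4,0.1,21,0,0,-1]]])

```text
time_s: 53.55
position: [0.5478, -0.3326, 0.1113]
tcp_rot: [[0.858, 0.482, -0.176], [0.513, -0.805, 0.297], [0.001, -0.345, -0.939]]
force: [3.5, -6.6, -1.6]
opening: 0.157
grasp_force: 30.1
```

```bash
python3 st.py; python3 - <<'E'
from h import *
R0=Rt(31)
for ph,dy,dz in((0,0,0),(-10,-.26,.03),(-15,-.38,.06),(-20,-.50,.1),(-21,-.40,.1)):
    row(np.array([.5437,-.3259,.1122])+R0@[0,dy/100,dz/100],R0@Ro.from_euler("x",ph,degrees=True).as_matrix())
E
```

```text
[ 0.5478 -0.3326  0.1113] Ftool [-0.4052  7.589  -1.0533] Mtool [-1.9814 -0.0201 -0.0738] 0.1573570533844646 30.12969286646694
row [-0.01, -0.77, 0.19] [-20.2, -0.1, -0.1]
row [-0.01, -1.0, 0.31] [-30.2, -0.1, -0.1]
row [-0.01, -1.1, 0.38] [-35.2, -0.1, -0.1]
row [-0.01, -1.2, 0.46] [-40.2, -0.1, -0.1]
row [-0.01, -1.11, 0.42] [-41.2, -0.1, -0.1]
```

Emit:
apply_moves(steps=[[[0,-0.14,0.05,0,0,0,-1],[0,-0.28,0.1,0,0,0,-1],[0,-0.28,0.1,0,0,0,-1],[0,-0.28,0.1,0,0,0,-1]]])

```text
time_s: 54.05
position: [0.5476, -0.3323, 0.1114]
tcp_rot: [[0.859, 0.483, -0.172], [0.513, -0.807, 0.292], [0.002, -0.339, -0.941]]
force: [5.5, -10.7, -2.3]
opening: 0.16
grasp_force: 30.2
```

```bash
python3 st.py
```

```text
[ 0.5476 -0.3323  0.1114] Ftool [-0.7531 12.041  -1.879 ] Mtool [-2.8056 -0.0086 -0.0268] 0.16044221847230639 30.1705648432835
```

Emit:
apply_moves(steps=[[[0,0.1,0,-7,0,0,-1],[0,0,-0.03,-14,0,0,-1],[0,-0.13,-0.06,-21,0,0,-1],[0,-0.25,0,-27,0,0,-1],[0,-0.35,0.07,-33,0,0,-1],[0,-0.43,0.14,-38,0,0,-1],[0,-0.47,0.18,-42,0,0,-1],[0,-0.47,0.18,-42,0,0,-1],[0,-0.47,0.18,-42,0,0,-1],[0,-0.47,0.18,-42,0,0,-1]]])

```text
time_s: 55.3
position: [0.5393, -0.3197, 0.1113]
tcp_rot: [[0.858, 0.48, 0.181], [0.513, -0.802, -0.306], [-0.001, 0.355, -0.935]]
force: [-2.7, 5.6, 8.3]
opening: 0.158
grasp_force: 30.1
```

```bash
python3 st.py
```

```text
[ 0.5393 -0.3197  0.1113] Ftool [ 0.5255 -2.8348 -9.9794] Mtool [0.8517 0.0091 0.0193] 0.15750093651074418 30.056055653840303
```

Emit:
apply_moves(steps=[[[0,0.14,0.01,7,0,0,-1],[0,0.28,0.03,14,0,0,-1],[0,0.41,0.05,21,0,0,-1],[0,0.41,0.05,21,0,0,-1],[0,0.41,0.05,21,0,0,-1]]])

```text
time_s: 55.92
position: [0.5431, -0.3253, 0.112]
tcp_rot: [[0.858, 0.514, 0.002], [0.514, -0.858, -0.002], [0.0, 0.003, -1.0]]
force: [0.5, -0.9, 2.0]
opening: 0.159
grasp_force: 30.0
```

Emit:
apply_moves(steps=[[[0,0,-0.2,0,0,0,-1],[0,0,-0.4,0,0,0,-1],[0,0,-0.6,0,0,0,-1],[0,0,-0.6,0,0,0,-1]]])

```text
time_s: 56.42
position: [0.5434, -0.3255, 0.118]
tcp_rot: [[0.858, 0.513, 0.001], [0.513, -0.858, -0.0], [0.0, 0.001, -1.0]]
force: [1.6, -0.5, 0.3]
opening: 0.16
grasp_force: 30.0
```

```bash
python3 st.py
```

```text
[ 0.5434 -0.3255  0.118 ] Ftool [ 1.072   1.2555 -0.3388] Mtool [-0.2301 -0.0164 -0.0036] 0.15956937226810472 29.995009023696184
```

Free now: pressing sideways while leaned did it. I lift it out.

Emit:
apply_moves(steps=[[[0,0,-1,0,0,0,-1],[0,0,-2,0,0,0,-1],[0,0,-3,0,0,0,-1],[0,0,-6,0,0,0,-1],[0,0,-10,0,0,0,-1],[0,0,-10,0,0,0,-1],[0,0,-10,0,0,0,-1]]])

```text
time_s: 57.3
position: [0.5429, -0.3253, 0.2178]
tcp_rot: [[0.858, 0.513, 0.0], [0.513, -0.858, -0.0], [0.0, 0.0, -1.0]]
force: [-0.2, 0.7, -1.6]
opening: 0.158
grasp_force: 30.0
```

```bash
python3 - <<'E'
from car import *
r=carrier(bot.capture("top")); print(r); s=bot.read_state(); print(s["position"],s["force"]); drop(r[0],-7.2,-.020)
E
```

```text
(array([0.501, 0.016]), np.float64(-7.030145326158309), [np.float64(0.08107991391636547), np.float64(0.13061728668777337)])
[ 0.5427 -0.3251  0.217 ] [-0.4438 -0.6526 -0.1384]
row [11.62, -30.67, 4.73] [13.9, -6.8, -51.6]
```

Emit:
apply_moves(steps=[[[11.6,-30.7,3,0,0,-51.6,-1],[11.6,-30.7,3,0,0,-51.6,-1],[11.6,-30.7,3,0,0,-51.6,-1],[11.6,-30.7,4.7,13.9,-6.8,-51.6,-1],[11.6,-30.7,4.7,13.9,-6.8,-51.6,-1],[11.6,-30.7,4.7,13.9,-6.8,-51.6,-1],[11.6,-30.7,4.7,13.9,-6.8,-51.6,-1],[11.6,-30.7,4.7,13.9,-6.8,-51.6,-1],[11.6,-30.7,4.7,13.9,-6.8,-51.6,-1],[11.6,-30.7,4.7,13.9,-6.8,-51.6,-1]]])

```text
time_s: 58.6
position: [0.4857, -0.004, 0.1708]
tcp_rot: [[0.128, 0.959, -0.254], [0.992, -0.124, 0.031], [-0.001, -0.256, -0.967]]
force: [-0.4, -0.1, -0.1]
opening: 0.154
grasp_force: 30.0
```

```bash
python3 - <<'E'
from car import *
p,R=drop(np.array([.501,.0161]),-7.2,-.021); row(p,R); s=bot.read_state(); print(s["position"],s["opening"])
E
```

```text
row [0.09, -0.07, 0.1] [0.2, 0.0, -0.2]
row [0.1, 3.0, 11.7] [0.2, 0.0, -0.2]
[ 0.4857 -0.004   0.1708] 0.15386443519710755
```

Emit:
apply_moves(steps=[[[0.1,1,4,0,0,0,-1],[0.1,2,8,0,0,0,-1],[0.1,2.7,10.4,0,0,0,-1],[0.1,3,11.7,0,0,0,-1],[0.1,3,11.7,0,0,0,-1]]])

```text
time_s: 59.22
position: [0.4844, -0.0022, 0.0494]
tcp_rot: [[0.126, 0.958, -0.256], [0.992, -0.122, 0.031], [-0.001, -0.258, -0.966]]
force: [0.6, -0.3, -0.5]
opening: 0.159
grasp_force: 30.0
```

Emit:
apply_moves(steps=[[[0,0,0,0,0,0,-0.35],[0,0,0,0,0,0,-0.35],[0,0,0,0,0,0,-0.35],[0,0,-2,0,0,0,-0.35],[0,0,-5,0,0,0,-0.35],[0,0,-10,0,0,0,-0.35],[0,0,-15,0,0,0,-0.35],[0,4,-17,-8,0,0,-0.35],[0,4,-17,-15,0,0,-0.35],[-15,4,-16,-15,0,25,-0.35],[-28,4,-16,-15,0,51,-0.35],[-28,4,-16,-15,0,51,-0.35],[-28,4,-16,-15,0,51,-0.35],[-28,4,-16,-15,0,51,-0.35],[-28,4,-16,-15,0,51,-0.35]]])

```text
time_s: 61.1
position: [0.5281, -0.2916, 0.1945]
tcp_rot: [[0.845, 0.534, -0.044], [0.527, -0.843, -0.105], [-0.093, 0.066, -0.993]]
force: [0.1, 0.4, -0.0]
opening: 0.323
grasp_force: 0.0
```

```bash
cat > chk.py <<'E'
from car import *
t=bot.capture("top"); r=carrier(t); print(r); print(bot.read_state()["position"])
hv=cv2.cvtColor(t,cv2.COLOR_BGR2HSV); a=np.radians(r[1]); cx=np.array([np.cos(a),np.sin(a)]);cy=np.array([-cx[1],cx[0]])
m=cv2.inRange(hv,(8,50,60),(32,255,255)); ys,xs=np.nonzero(m)
Q=np.array([onz("top",p,.018)[:2]-r[0] for p in zip(xs,ys)]); U=np.c_[Q@cx,Q@cy]*1000
U=U[(abs(U[:,0])<33)&(abs(U[:,1])<58)]
for lo,hi in((31,58),(8,31),(-31,-8),(-58,-31)):
    k=U[(U[:,1]>lo)&(U[:,1]<hi)]; print((lo,hi),len(k),k.min(0) if len(k) else "",k.max(0) if len(k) else "")
E
python3 chk.py; python3 -c "
from h import *
row([.5182,-.3421,.16],Rt(31))"
```

```text
(array([0.501, 0.016]), np.float64(-7.030145326158309), [np.float64(0.08107991391636547), np.float64(0.13061728668777337)])
[ 0.5281 -0.2898  0.1943]
(31, 58) 38 [-17.8702  39.2807] [29.5908 47.5235]
(8, 31) 42 [-18.1469  15.184 ] [29.2911 24.3052]
(-31, -8) 42 [-19.3127 -26.28  ] [ 28.3876 -16.5325]
(-58, -31) 0  
row [-3.28, 3.66, 4.0] [3.7, 5.3, 1.3]
```

Three dies are in the carrier. Now die_d, at the right rear.

Emit:
apply_moves(steps=[[[-3.3,3.7,1,3.7,5.3,1.3,-0.3],[-3.3,3.7,1,3.7,5.3,1.3,-0.3],[-3.3,3.7,4,3.7,5.3,1.3,-0.3],[-3.3,3.7,4,3.7,5.3,1.3,-0.3],[-3.3,3.7,4,3.7,5.3,1.3,-0.3],[-3.3,3.7,4,3.7,5.3,1.3,-0.3]]])

```text
time_s: 61.9
position: [0.5197, -0.3418, 0.1613]
tcp_rot: [[0.856, 0.516, 0.002], [0.516, -0.856, -0.003], [0.0, 0.004, -1.0]]
force: [-0.1, -0.1, 0.1]
opening: 0.35
grasp_force: 0.0
```

```bash
python3 -c "
from h import *
row([.5182,-.3421,.1125],Rt(31))
print(bot.read_state()['position'])"
```

```text
row [-0.14, -0.07, 4.88] [0.2, -0.0, 0.1]
[ 0.5197 -0.3418  0.1613]
```

Emit:
apply_moves(steps=[[[-0.14,-0.05,1,0,0,0,-0.3],[-0.14,-0.05,2,0,0,0,-0.3],[-0.14,-0.05,3,0,0,0,-0.3],[-0.14,-0.05,4,0,0,0,-0.3],[-0.14,-0.05,4.88,0,0,0,-0.3],[-0.14,-0.05,4.88,0,0,0,-0.3],[-0.14,-0.05,4.88,0,0,0,-0.8],[-0.14,-0.05,4.88,0,0,0,-0.8],[-0.14,-0.05,4.88,0,0,0,-0.8],[-0.14,-0.05,4.88,0,0,0,-0.8]]])

```text
time_s: 63.15
position: [0.5175, -0.3427, 0.1117]
tcp_rot: [[0.857, 0.515, 0.001], [0.515, -0.857, -0.002], [-0.0, 0.002, -1.0]]
force: [0.0, -0.3, 1.5]
opening: 0.157
grasp_force: 29.9
```

```bash
python3 st.py
```

```text
[ 0.5175 -0.3427  0.1117] Ftool [-0.1151  0.2374 -1.5126] Mtool [0.0172 0.0007 0.0276] 0.15724330640105316 29.915105514228344
```

Emit:
apply_moves(steps=[[[0,0.13,0.01,5,0,0,-1],[0,0.26,0.03,10,0,0,-1],[0,0.38,0.06,15,0,0,-1],[0,0.5,0.1,20,0,0,-1],[0,0.4,0.1,20,0,0,-1],[0,0.3,0.1,20,0,0,-1],[0,0.3,0.1,20,0,0,-1],[0,0.4,0.1,20,0,0,-1]]])

```text
time_s: 64.15
position: [0.5212, -0.3486, 0.111]
tcp_rot: [[0.857, 0.486, -0.171], [0.515, -0.808, 0.285], [0.001, -0.332, -0.943]]
force: [2.9, -3.7, 2.3]
opening: 0.152
grasp_force: 30.1
```

Emit:
apply_moves(steps=[[[0,-0.14,0.01,-7,0,0,-1],[0,-0.28,0.02,-14,0,0,-1],[0,-0.41,0.04,-20,0,0,-1],[0,-0.52,0.1,-26,0,0,-1],[0,-0.62,0.17,-32,0,0,-1],[0,-0.7,0.23,-37,0,0,-1],[0,-0.75,0.27,-40,0,0,-1],[0,-0.67,0.24,-40,0,0,-1],[0,-0.67,0.24,-40,0,0,-1],[0,-0.75,0.27,-40,0,0,-1]]])

```text
time_s: 65.4
position: [0.5132, -0.3361, 0.1107]
tcp_rot: [[0.857, 0.485, 0.173], [0.515, -0.806, -0.291], [-0.002, 0.339, -0.941]]
force: [-2.9, 6.0, 10.2]
opening: 0.16
grasp_force: 30.1
```

Emit:
apply_moves(steps=[[[0,0.14,0.01,7,0,0,-1],[0,0.28,0.02,14,0,0,-1],[0,0.41,0.04,20,0,0,-1],[0,0.41,0.04,20,0,0,-1],[0,0.41,0.04,20,0,0,-1]]])

```text
time_s: 66.03
position: [0.5174, -0.3427, 0.1116]
tcp_rot: [[0.857, 0.516, 0.002], [0.516, -0.857, -0.004], [-0.0, 0.005, -1.0]]
force: [1.9, -1.3, 2.1]
opening: 0.16
grasp_force: 30.0
```

Emit:
apply_moves(steps=[[[0,0,-0.2,0,0,0,-1],[0,0,-0.4,0,0,0,-1],[0,0,-0.6,0,0,0,-1],[0,0,-0.6,0,0,0,-1]]])

```text
time_s: 66.53
position: [0.5172, -0.3424, 0.1175]
tcp_rot: [[0.857, 0.515, 0.0], [0.515, -0.857, -0.001], [-0.0, 0.001, -1.0]]
force: [0.2, 0.2, -0.1]
opening: 0.161
grasp_force: 30.0
```

Free on the first try. I lift it out.

Emit:
apply_moves(steps=[[[0,0,-1,0,0,0,-1],[0,0,-2,0,0,0,-1],[0,0,-3,0,0,0,-1],[0,0,-6,0,0,0,-1],[0,0,-10,0,0,0,-1],[0,0,-10,0,0,0,-1],[0,0,-10,0,0,0,-1]]])

```text
time_s: 67.4
position: [0.5169, -0.3421, 0.2175]
tcp_rot: [[0.857, 0.515, 0.0], [0.515, -0.857, -0.001], [-0.0, 0.001, -1.0]]
force: [-0.4, 0.4, -0.3]
opening: 0.16
grasp_force: 30.0
```

```bash
python3 - <<'E'
from car import *
r=carrier(bot.capture("top")); print(r); s=bot.read_state(); print(s["position"],s["force"]); drop(r[0],-7.2,-.044)
E
```

```text
(array([0.5011, 0.016 ]), np.float64(-7.0304680107388835), [np.float64(0.08138354019436289), np.float64(0.13061895024554498)])
[ 0.5167 -0.3419  0.2167] [-0.0208  0.1723 -1.4813]
row [13.32, -28.86, 4.66] [13.9, -6.7, -51.5]
```

Emit:
apply_moves(steps=[[[13.3,-28.9,3,0,0,-51.5,-1],[13.3,-28.9,3,0,0,-51.5,-1],[13.3,-28.9,3,0,0,-51.5,-1],[13.3,-28.9,4.7,13.9,-6.7,-51.5,-1],[13.3,-28.9,4.7,13.9,-6.7,-51.5,-1],[13.3,-28.9,4.7,13.9,-6.7,-51.5,-1],[13.3,-28.9,4.7,13.9,-6.7,-51.5,-1],[13.3,-28.9,4.7,13.9,-6.7,-51.5,-1],[13.3,-28.9,4.7,13.9,-6.7,-51.5,-1],[13.3,-28.9,4.7,13.9,-6.7,-51.5,-1]]])

```text
time_s: 68.7
position: [0.4825, -0.0275, 0.1702]
tcp_rot: [[0.127, 0.959, -0.254], [0.992, -0.123, 0.032], [-0.001, -0.256, -0.967]]
force: [0.2, 0.1, -0.1]
opening: 0.158
grasp_force: 30.0
```

```bash
python3 - <<'E'
from car import *
p,R=drop(np.array([.501,.0161]),-7.2,-.044); row(p,R); s=bot.read_state(); print(s["position"],s["opening"])
E
```

```text
row [0.15, -0.06, 0.04] [0.2, 0.0, -0.1]
row [0.16, 3.01, 11.64] [0.2, 0.0, -0.1]
[ 0.4825 -0.0275  0.1702] 0.1580658319600884
```

Emit:
apply_moves(steps=[[[0.1,1,4,0,0,0,-1],[0.1,2,8,0,0,0,-1],[0.1,2.7,10.4,0,0,0,-1],[0.1,3,11.65,0,0,0,-1],[0.1,3,11.65,0,0,0,-1]]])

```text
time_s: 69.32
position: [0.4814, -0.0256, 0.0493]
tcp_rot: [[0.126, 0.959, -0.256], [0.992, -0.122, 0.032], [-0.001, -0.258, -0.966]]
force: [0.3, 0.2, -0.1]
opening: 0.157
grasp_force: 30.0
```

Emit:
apply_moves(steps=[[[0,0,0,0,0,0,-0.35],[0,0,0,0,0,0,-0.35],[0,0,0,0,0,0,-0.35],[0,0,-2,0,0,0,-0.35],[0,0,-5,0,0,0,-0.35],[0,0,-10,0,0,0,-0.35],[0,0,-15,0,0,0,-0.35],[0,4,-19,-8,0,0,-0.35],[0,4,-19,-15,0,0,-0.35],[-15,4,-19,-15,0,0,-0.35],[-22,2,-19,-15,0,0,-0.35],[-22,2,-19,-15,0,0,-0.35],[-22,2,-19,-15,0,0,-0.35],[-22,2,-19,-15,0,0,-0.35]]])

```text
time_s: 71.08
position: [0.521, -0.2546, 0.2286]
tcp_rot: [[0.129, 0.992, 0.003], [0.992, -0.129, -0.002], [-0.002, 0.003, -1.0]]
force: [-0.2, 0.2, -0.1]
opening: 0.326
grasp_force: 0.0
```

```bash
python3 chk.py; python3 - <<'E'
from h import *
t=bot.capture("top"); t0=cv2.imread("pics/top0.png")
# bystanders, housing front: difference against the first picture
for n,(x,y,w,h) in dict(bottle=(275,158,30,30),plate=(315,158,35,35),brush=(410,145,30,70),bin=(95,165,110,100)).items():
    d=cv2.absdiff(t[y:y+h,x:x+w],t0[y:y+h,x:x+w]).max(2); print(n,d.mean().round(1),int((d>50).sum()))
# panel-top bright blue line
for im in(t0,t):
    m=cv2.inRange(cv2.cvtColor(im,cv2.COLOR_BGR2HSV),(100,120,120),(125,255,255)); ys,xs=np.nonzero(m[150:280,80:220]); print(len(xs),xs.mean()+80,ys.mean()+150)
E
```

```text
(array([0.501 , 0.0161]), np.float64(-7.2095996773363815), [np.float64(0.081423504688817), np.float64(0.1304764865931848)])
[ 0.5211 -0.2527  0.2284]
(31, 58) 38 [-18.0176  38.9235] [29.4523 47.8064]
(8, 31) 42 [-18.2246  15.1736] [29.2225 24.2396]
(-31, -8) 42 [-19.2682 -26.2844] [ 28.45   -16.8888]
(-58, -31) 40 [-19.4743 -48.5137] [ 27.5939 -38.8019]
bottle 13.6 0
plate 11.2 0
brush 14.8 27
bin 13.5 0
192 153.48958333333331 235.8125
230 154.7826086956522 235.20434782608697
```

All four dies lie in the troughs, the bin line is back at its shut position and the bystanders are unmoved. I hand in.

```bash
python3 -c "
from rig import bot
print(bot.hand_in())"
```

```text
the job is handed in; nothing more can be done
None
```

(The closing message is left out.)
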